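Stack the cases of a finished order and stamp the label

TASK

Stack this order on the deep case without shifting it: the plain flat case goes on first, then the flat case with the paper label, each set down gently so that its foot sinks inside the rim of the case below and the column is square. Then press the hand stamp fully down, square to the middle of the label, lift it straight off without dragging, and stand it back upright on the desk where it stood, leaving the column seated and the things around undisturbed.

Things in the scene. Friction and masses are not known exactly. Their poses are not given: they have to be found in the camera images.
- deep_centre (a point): Deep closed case, bottom of the column: 60 mm (x) by 100 (y) by 60 from underside to lid panel, 0.5 kg. On the lid of every case a rim, 3 mm wide, stands 3.5 mm above the panel all round (inside 54x94 mm). All have a latch on the -y end (sticks out 3 mm) and a hinge on the +y end; the long sides are plain. Point: its centre, 30 mm above the underside. z up.
- plain_centre (a point): Flat closed case with a bare lid: 60 mm (x) by 100 (y) by 40 from underside to lid panel (43.5 to the rim), 0.18 kg. Every case has a black foot below, 4 mm deep, 50x90 mm with a stepped-in lower edge, that sinks inside the rim of the case below with 2 mm of play all round until it rests on the lid panel. Point: its centre, 20 mm above the underside. z up.
- label_case_centre (a point): Flat closed case with a white paper label on its lid; otherwise just like the bare flat case: 60 mm (x) by 100 (y) by 40 from underside to lid panel (43.5 to the rim), same rim and foot, 0.18 kg. Point: its centre, 20 mm above the underside. z up. (Keep the arm clear of the fixed lamp shade left of the cases: x 0.50 to 0.66, y 0.18 to 0.34, z 0.44 to 0.68 m.)
- label_mid (a point): Middle of the paper label (50 mm along the case's x, 66 mm along its y), on the lid panel of the labelled case, 20 mm above that case's centre. Same axes as the case.
- stamp_grip (a point): Self-inking hand stamp, 0.12 kg, 75 mm tall: a grey hood, 36 mm (x) by 46 mm (y), slides down over a black foot frame. Point: centre of the hood at the height to grip it, across x; 52 mm above the underside of the foot when not pressed. The hood reaches from 22 mm below to 23 mm above this point. z up.
- stamp_foot (a point): Centre of the underside of the stamp's foot frame (38 mm x by 46 mm y), which stands on the desk and is set on the label. Same axes as the hood.
- hood (a joint): How far the stamp's hood is pushed down over its foot: 0 at rest, 0.012 m fully down, where it meets a stop. A spring returns it: 3 N to start moving, 10 N fully down.
- eraser: Bystander: black and white eraser, 23x45x13 mm, beside the stamp; origin at the centre of its underside.
- tweezers: Bystander: tweezers, 14x122x8 mm, lying beside the stamp; origin at the centre of the underside.
- brass_weight: Bystander: brass weight with a knob, 28 mm across, 31 mm tall, behind the cases; origin at the centre of its underside.
- bench_block: Bystander: steel bench block, 50x50x24 mm, behind the cases; origin at the centre of its underside.
- flush_cutters: Bystander: flush cutters, 54x135x12 mm, behind the cases; origin at the centre of the underside.
- wood_offcut: Bystander: softwood offcut, 50x58x26 mm, behind the cases; origin at the centre of its underside.
There are look-alikes about, which are no part of the job. What is shaped like the part that bears stamp_grip but yellow is not meant.

How it is judged:
By the outcome, as a careful person would: the job done as asked, in the order asked, and still so for the second after the job is handed in, with the robot touching nothing.
It also fails if it takes over 72 s, if anything falls off the work surface, if the arm or the gripper's body presses on something with over 40 N, if the wrist force passes 120 N, or if a joint passes its speed limit or range.

ROBOT

A 6-joint arm with a two-finger parallel gripper is mounted at the origin on a cart in front of the work surface, level with it; the furniture and walls round the work are solid. World frame = base frame: x ahead of the robot, y to its left, z up, the work surface at z = 0. Lengths are in m, angles in rad, forces in N, time in s.
With the tool pointing down it reaches from about 0.3 to 0.775 m from the base axis. Payload 14.6 kg.
Tool frame: the origin (TCP) lies at the very end of the fingers, on their centre line; the grasp point (between the pads) lies 19 mm behind it; z points along the fingers, y is the direction in which the jaws open and shut (so a half turn about z gives the same grasp; the last joint's range is limited). The gripper opens to 85 mm and grips with 20 to 120 N. Pads are 22 mm wide; open, the fingers measure 114 mm over their backs; the gripper's body (76 mm by 85 mm) begins 54 mm behind the grasp point. The pads swing forward as they close: fully open they stand 13 mm farther back than shut.
Start: joints at [1.167, 0.3, 1.521, -0, 1.321, -0.067], TCP at [0.182, 0.519, 0.231] pointing down, gripper open.
Joint ranges: [-3.03, 3.03], [-0.79, 2.21], [0.23, 2.52], [-1.04, 4.18], [0, 3.07], [-2.55, 2.55]. Speed limits (rad/s): [2.22, 2.22, 2.57, 3.14, 3.14, 3.14].

INTERFACE

Orientations are given as a unit quaternion [x, y, z, w].
In Python, from workcell import r gives the robot as it stands.
- The arm moves only by the tool carry_out, never from a script. Its argument "plan" is a list of rows, each an object of numbers: "x", "y", "z": the shift along the tool's x, y, z in m; "rx", "ry", "rz": the turn, a rotation vector about the tool's x, y, z in rad. In form: [{"x": .., "y": .., "z": .., "rx": .., "ry": .., "rz": ..}, ...]. A call has 1 to 5 rows; each row is the pose to reach, as a shift and turn from the pose measured when the call began, along the tool's axes at that moment; what a row does not reach only later rows make up. A row lasts 1/10 s, in which the tool goes at most 50 mm and 8.59 degrees, less where a joint would pass 70% of its speed; a pose out of reach is approached as far as the arm can. A call with a gripper value outside its range is refused whole. "grip" is the opening, from -1 (shut) to 1 (fully open), set as the call begins (left out, the last holds). The fingers move at their own pace and stop on an object; "grip_force" is the grip in N (left out, the last holds). Time passes only in rows, so rows that repeat a pose let the fingers close. It gives the time, the measured TCP pose, the force and the opening at its end, in the units of the state.
- r.get_obs(): the state, without advancing time (a new reading comes with each control period).
- r.grab_frame(name): name is "side" or "top" or "wrist"; returns a dict with "img" (400x640x3 uint8, red, green, blue), "intrinsics" (3x3 intrinsics, pixels), "R" (3x3) and "t" (3): a world point X has camera coordinates R X + t; the wrist camera has in their place "tool_from_camera" (4x4, takes a point from camera to tool coordinates, whose origin is the TCP and whose axes are the flange's). Camera axes: x right, y down, z forward; pixel columns grow to the right and rows downward; lengths in m; the calibration is good to about 2 mm. A picture is of the moment at which its call begins: read the wrist's pose just before it. There is no depth.
- r.hand_in(): hands the job in, once; it reports no verdict.
The state is a dict: "time_s": time; "joint_pos": joint angles; "dq": joint speeds; "joint_efforts": joint torques, N m; "tool_pos": TCP position; "orientation": TCP orientation; "contact_force": force on the tool from outside, world axes, zero at the start; "moment": the same for the moment, N m; "width": opening from 0.0 (shut) to 1.0 (fully open).
Only numpy, scipy, OpenCV 4.12 (cv2) and the standard library are available. Lean on these libraries where they do the work, as an engineer would, in place of code of your own. Each camera call takes 0.05 s, during which the arm holds its last target. There are 200 camera calls.

## Working session

There is one attempt and no reset: what is moved stays moved. The work goes in short steps, Python scripts to look and compute and a tool call to move; the robot and the scene stay as the last step left them, time stands still between calls to the robot, and variables do not carry over. Pictures are saved under pics/ and viewed, about 8 in all and at most 12, crops included, and the job is handed in when it is done.

Besides the shell and the picture viewer there is one more tool, called after "Request:" by a JSON object that holds its "method" and its "body", one argument or row to a line. carry_out: Moves the arm, as the interface text tells. Its arguments: {"type":"object","properties":{"plan":{"type":"array"},"grip":{"type":"number"},"grip_force":{"type":"number"}},"required":["plan"]}

```bash
mkdir -p pics
cat > h.py <<'E'
import numpy as np, cv2
from workcell import r
from scipy.spatial.transform import Rotation as Ro
def grab(n):
    o=r.get_obs(); f=r.grab_frame(n); K=np.array(f["intrinsics"])
    if n=="wrist":
        T=np.array(f["tool_from_camera"]); Rt=Ro.from_quat(o["orientation"]).as_matrix()
        Rwc=Rt@T[:3,:3]; c=Rt@T[:3,3]+np.array(o["tool_pos"])
        R=Rwc.T; t=-R@c
    else: R=np.array(f["R"]); t=np.array(f["t"])
    return dict(img=f["img"],K=K,R=R,t=t)
def ray(F,u,v):
    d=F["R"].T@np.linalg.solve(F["K"],[u,v,1.]); return -F["R"].T@F["t"], d
def onz(F,u,v,z):
    c,d=ray(F,u,v); return c+d*(z-c[2])/d[2]
def proj(F,X):
    p=F["K"]@(F["R"]@np.array(X)+F["t"]); return p[:2]/p[2]
def save(F,name,crop=None,s=1):
    im=F["img"][:,:,::-1]
    if crop: a,b,c,d=crop; im=im[b:d,a:c]
    cv2.imwrite("pics/"+name,cv2.resize(im,None,fx=s,fy=s,interpolation=cv2.INTER_CUBIC))
def st():
    o=r.get_obs(); print("t",round(o["time_s"],2),"p",np.round(o["tool_pos"],4),"q",np.round(o["orientation"],4),"F",np.round(o["contact_force"],2),"w",round(o["width"],3))
    return o
E
python3 - <<'E'
from h import *
st()
T=grab("top");S=grab("side")
np.save("T.npy",T,allow_pickle=True);np.save("S.npy",S,allow_pickle=True)
im=np.vstack([T["img"],S["img"]])[:,:,::-1]
cv2.imwrite("pics/a_top.png",T["img"][:,:,::-1]);cv2.imwrite("pics/a_side.png",S["img"][:,:,::-1])
for F in (T,S): print(np.round(-F["R"].T@F["t"],3),np.round(F["K"],1).tolist(), np.round(F["R"][2],2))
E
```

```text
t 0.0 p [0.1817 0.5189 0.2307] q [ 1.676e-01  9.859e-01 -6.000e-04 -1.000e-04] F [-0.31  0.4  -0.04] w 0.999
[ 0.515 -0.173  1.004] [[440.8, 0.0, 319.6], [0.0, 440.8, 200.6], [0.0, 0.0, 1.0]] [ 0.13 -0.01 -0.99]
[0.512 0.824 0.484] [[494.0, 0.0, 313.6], [0.0, 494.0, 201.5], [0.0, 0.0, 1.0]] [ 0.11 -0.91 -0.39]
```

View pics/a_top.png

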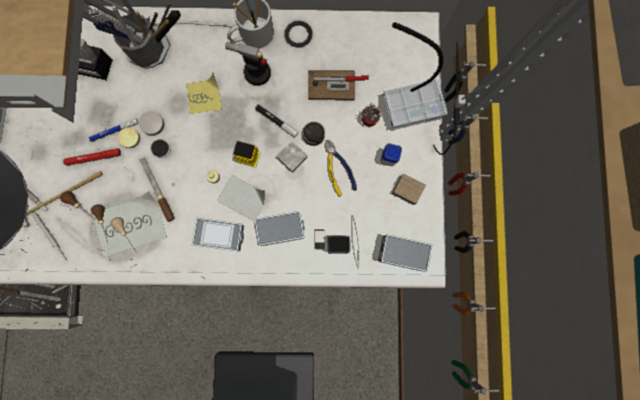

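View pics/a_side.png

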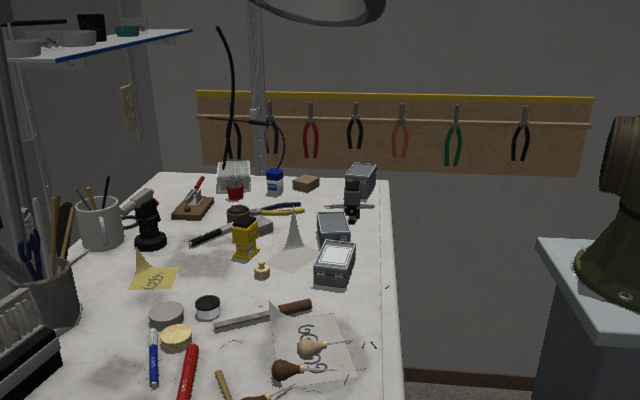

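Run:
```python
from h import *
T=np.load("T.npy",allow_pickle=True).item();S=np.load("S.npy",allow_pickle=True).item()
print(np.round(T["R"],3))
for n,u,v,z in [("label",218,235,.044),("plain",279,229,.044),("stamp",336,243,.075),("eraser",320,238,.013),("tweez",355,240,.008),("deep",405,252,.064),("ystamp",245,153,.07)]:
    p=onz(T,u,v,z);print(n,np.round(p,3),"side px",np.round(proj(S,p)))
# enlarge the working strip
save(T,"b_strip.png",(185,195,445,275),3)
save(S,"b_side.png",(220,150,400,300),4)
a=cv2.imread("pics/b_strip.png");b=cv2.imread("pics/b_side.png")
b=cv2.resize(b,(432,360));c=np.zeros((600,780,3),np.uint8);c[:240]=a[:, :780];c[240:600,:432]=b
cv2.imwrite("pics/b.png",c)
```

```text
[[ 0.011 -1.     0.013]
 [-0.991 -0.013 -0.13 ]
 [ 0.13  -0.012 -0.991]]
label [0.563 0.035 0.044] side px [336. 253.]
plain [ 0.577 -0.096  0.044] side px [334. 221.]
stamp [ 0.547 -0.219  0.075] side px [351. 186.]
eraser [ 0.56  -0.186  0.013] side px [344. 217.]
tweez [ 0.557 -0.265  0.008] side px [347. 205.]
deep [ 0.53  -0.366  0.064] side px [360. 169.]
ystamp [ 0.739 -0.021  0.07 ] side px [248. 222.]
```

View pics/b.png

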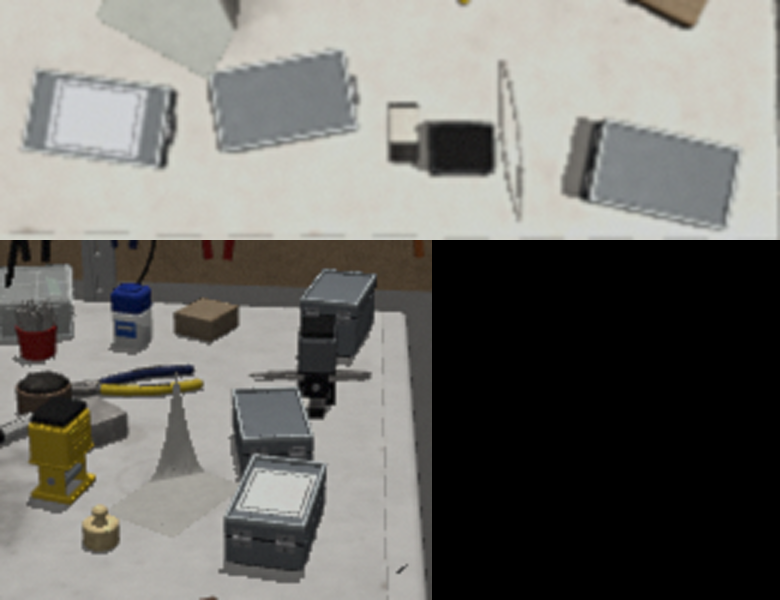

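Top view: labelled case (218,235), plain flat case (279,229), grey stamp with black top (336,243) between eraser (320,238) and tweezers (355,240), deep case (405,252). Look-alike: the yellow stamp at (245,153), rejected. Next: move over the plain case, low radius past the lamp.

```bash
cat >> h.py <<'E'
def to(x,y,z,adeg,p=None,q=None):
    o=r.get_obs(); Rt=Ro.from_quat(q if q is not None else o["orientation"]).as_matrix(); p=np.array(o["tool_pos"] if p is None else p)
    a=np.radians(adeg); c,s=np.cos(a),np.sin(a)
    G=np.array([[-s,c,0],[c,s,0],[0,0,-1.]]).T
    d=Rt.T@(np.array([x,y,z])-p); w=Ro.from_matrix(Rt.T@G)
    print("d",np.round(d,4),"rot",np.round(w.as_rotvec(),4)); return [x,y,z],w and Ro.from_matrix(G).as_quat()
def yawdeg():
    Rt=Ro.from_quat(r.get_obs()["orientation"]).as_matrix(); return np.degrees(np.arctan2(Rt[1,1],Rt[0,1]))
E
python3 - <<'E'
from h import *
F=r.grab_frame("wrist");print(np.round(F["tool_from_camera"],3).tolist(),F["intrinsics"][0][0])
to(.30,.25,.33,40)
p,q=to(.40,.0,.33,10)
to(.51,-.09,.30,10,p,q)
E
```

```text
[[0.001, -0.964, -0.267, 0.068], [1.0, 0.001, 0.0, 0.0], [0.0, -0.267, 0.964, -0.142], [0.0, 0.0, 0.0, 1.0]] 278.3330075264545
d [-0.2005 -0.2148 -0.099 ] rot [-9.000e-04  2.000e-04  5.359e-01]
d [-0.3775 -0.4177 -0.0988] rot [-8.0000e-04  4.0000e-04  1.0595e+00]
d [-0.1077  0.0927  0.03  ] rot [ 0.  0. -0.]
```

Request:
{"method": "carry_out", "body": {
  "plan": [
    {"x":-0.04,"y":-0.043,"z":-0.03,"rz":0.14},
    {"x":-0.08,"y":-0.085,"z":-0.06,"rz":0.28},
    {"x":-0.12,"y":-0.128,"z":-0.08,"rz":0.42},
    {"x":-0.16,"y":-0.171,"z":-0.09,"rz":0.54},
    {"x":-0.2,"y":-0.215,"z":-0.1,"rz":0.68}
  ]
}}

```text
validation failed for argument at $.pl...
```

Run:
```python
from h import *
st();print(yawdeg())
p,q=to(.40,.0,.30,10)
to(.53,-.05,.22,10)
```

```text
t 0.15 p [0.1817 0.5189 0.2309] q [ 1.676e-01  9.859e-01 -4.000e-04 -1.000e-04] F [ 0.48 -0.48 -0.53] w 1.003
70.70286596822251
d [-0.3775 -0.4177 -0.0688] rot [-8.0000e-04  4.0000e-04  1.0595e+00]
d [-0.5168 -0.4219  0.0112] rot [-8.0000e-04  4.0000e-04  1.0595e+00]
```

Perhaps every row must give all six numbers.

Request:
{"method": "carry_out", "body": {
  "plan": [
    {"x":-0.04,"y":-0.043,"z":-0.03,"rx":0,"ry":0,"rz":0.14},
    {"x":-0.08,"y":-0.085,"z":-0.06,"rx":0,"ry":0,"rz":0.28},
    {"x":-0.12,"y":-0.128,"z":-0.08,"rx":0,"ry":0,"rz":0.42},
    {"x":-0.16,"y":-0.171,"z":-0.09,"rx":0,"ry":0,"rz":0.54},
    {"x":-0.2,"y":-0.215,"z":-0.1,"rx":0,"ry":0,"rz":0.68}
  ]
}}

```text
time_s: 0.65
tool_pos: [0.2756, 0.3042, 0.3188]
orientation: [0.489, 0.872, -0.0, 0.0]
contact_force: [1.6, 0.5, 0.0]
width: 1.001
```

Run:
```python
from h import *
st();print(yawdeg())
p,q=to(.40,.0,.30,10)
to(.53,-.05,.22,10)
```

```text
t 0.65 p [0.2756 0.3042 0.3188] q [ 4.887e-01  8.724e-01 -1.000e-04  2.000e-04] F [1.58 0.54 0.  ] w 1.001
31.483953739810882
d [-0.3244 -0.0528  0.019 ] rot [0.     0.0004 0.375 ]
d [-0.4349  0.032   0.099 ] rot [0.     0.0004 0.375 ]
```

Request:
{"method": "carry_out", "body": {
  "plan": [
    {"x":-0.05,"y":-0.01,"z":0.0,"rx":0,"ry":0,"rz":0.1},
    {"x":-0.1,"y":-0.02,"z":0.0,"rx":0,"ry":0,"rz":0.2},
    {"x":-0.15,"y":-0.03,"z":0.0,"rx":0,"ry":0,"rz":0.3},
    {"x":-0.2,"y":-0.035,"z":0.01,"rx":0,"ry":0,"rz":0.375},
    {"x":-0.25,"y":-0.04,"z":0.02,"rx":0,"ry":0,"rz":0.375}
  ]
}}

```text
time_s: 1.15
tool_pos: [0.3693, 0.0743, 0.3005]
orientation: [0.644, 0.765, 0.001, 0.001]
contact_force: [1.2, 0.8, 0.0]
width: 0.999
```

Run:
```python
from h import *
st();print(yawdeg())
to(.54,-.05,.22,10)
```

```text
t 1.15 p [0.3693 0.0743 0.3005] q [6.439e-01 7.651e-01 5.000e-04 7.000e-04] F [1.25 0.78 0.02] w 0.999
9.840744152058088
d [-0.1516  0.1468  0.0808] rot [ 0.0017  0.0004 -0.0028]
```

Request:
{"method": "carry_out", "body": {
  "plan": [
    {"x":-0.03,"y":0.03,"z":0.017,"rx":0.001,"ry":0,"rz":0},
    {"x":-0.06,"y":0.06,"z":0.034,"rx":0.0017,"ry":0,"rz":0},
    {"x":-0.095,"y":0.09,"z":0.05,"rx":0.0017,"ry":0,"rz":0},
    {"x":-0.13,"y":0.12,"z":0.067,"rx":0.0017,"ry":0,"rz":0},
    {"x":-0.152,"y":0.147,"z":0.08,"rx":0.0017,"ry":0,"rz":0}
  ]
}}

```text
time_s: 1.65
tool_pos: [0.5414, -0.0525, 0.2192]
orientation: [0.644, 0.765, -0.001, -0.0]
contact_force: [0.4, 0.7, -0.6]
width: 1.007
```

Run:
```python
from h import *
for i in range(3): F=grab("wrist")
st()
np.save("W1.npy",F,allow_pickle=True);save(F,"w1.png")
for n,X in dict(label=(.563,.035,.044),plain=(.577,-.096,.044),stamp=(.547,-.219,.075),deep=(.53,-.366,.064)).items(): print(n,proj(F,X).round())
```

```text
t 1.8 p [ 0.5405 -0.0512  0.2187] q [ 0.6444  0.7647 -0.0011 -0.0014] F [-0.64 -0.38 -0.13] w 0.999
label [351. 110.]
plain [340. 225.]
stamp [298. 324.]
deep [270. 406.]
```

View pics/w1.png

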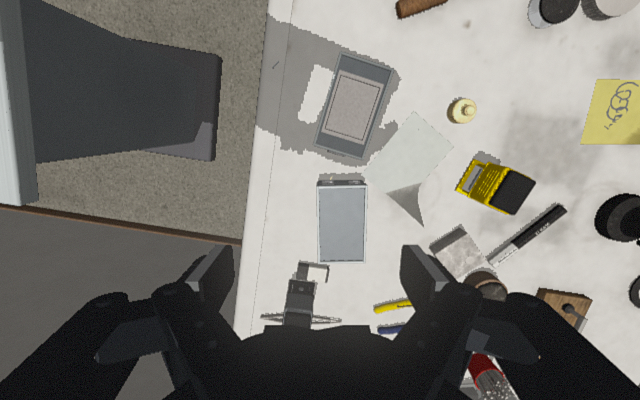

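The wrist view shows the plain case at about (342,222), label case at (352,108), stamp at (300,300) with the eraser next to it at (318,270), and tweezers at (300,320).

```bash
cat >> h.py <<'E'
def panel(F,X,z,lo,hi,half=70):
    """rotated rect of a lid panel seeded at world X; HSV range; returns world centre,yaw(long axis as y),size"""
    u,v=proj(F,X).round().astype(int)
    hsv=cv2.cvtColor(F["img"],cv2.COLOR_RGB2HSV)
    m=cv2.inRange(hsv,np.array(lo),np.array(hi)); w=np.zeros_like(m); w[max(v-half,0):v+half,max(u-half,0):u+half]=1; m*=w
    m=cv2.morphologyEx(m,cv2.MORPH_OPEN,np.ones((3,3)))
    n,L,s,c=cv2.connectedComponentsWithStats(m)
    k=1+np.argmax(s[1:,4]); cs,_=cv2.findContours((L==k).astype(np.uint8),cv2.RETR_EXTERNAL,cv2.CHAIN_APPROX_NONE)
    P=np.array([onz(F,a,b,z)[:2] for a,b in max(cs,key=len)[:,0]])
    (cx,cy),(w_,h_),ang=cv2.minAreaRect((P*1000).astype(np.float32))
    if w_>h_: ang-=90; w_,h_=h_,w_   # ang: direction of width (x axis)
    ang=(ang+90)%180-90
    print("c",round(cx/1000,4),round(cy/1000,4),"yaw",round(ang,2),"size",round(w_,1),round(h_,1),"area",s[k,4],"px",cs and np.round(c[k])); return cx/1000,cy/1000,ang
E
python3 - <<'E'
from h import *
F=np.load("W1.npy",allow_pickle=True).item()
hsv=cv2.cvtColor(F["img"],cv2.COLOR_RGB2HSV)
for p in [(342,222),(330,205),(318,222),(310,222),(366,222),(372,222),(325,133),(352,105),(330,75)]: print(p,F["img"][p[1],p[0]],hsv[p[1],p[0]])
panel(F,(.577,-.096,.044),.040,(95,20,120),(125,80,205))
E
```

```text
(342, 222) [157 162 163] [ 95   9 163]
(330, 205) [158 162 164] [100   9 164]
(318, 222) [203 207 204] [ 68   5 207]
(310, 222) [212 209 204] [ 19  10 212]
(366, 222) [192 193 192] [ 60   1 193]
(372, 222) [214 211 205] [ 20  11 214]
(325, 133) [114 113 113] [  0   2 114]
(352, 105) [163 155 151] [ 10  19 163]
(330, 75) [213 210 205] [ 19  10 213]Traceback (most recent call last):
  File "<stdin>", line 5, in <module>
  File "h.py", line 40, in panel
    k=1+np.argmax(s[1:,4]); cs,_=cv2.findContours((L==k).astype(np.uint8),cv2.RETR_EXTERNAL,cv2.CHAIN_APPROX_NONE)
        ~~~~~~~~~^^^^^^^^^
    return _wrapfunc(a, 'argmax', axis=axis, out=out, **kwds)
    return bound(*args, **kwds)
ValueError: attempt to get argmax of an empty sequence
```

Run:
```python
from h import *
F=np.load("W1.npy",allow_pickle=True).item()
panel(F,(.577,-.096,.044),.040,(0,0,145),(180,30,182))
T=np.load("T.npy",allow_pickle=True).item()
for X in [(.577,-.096,.044),(.53,-.366,.064)]:
  u,v=proj(T,X).round().astype(int); print(T["img"][v,u-2:u+2].mean(0), u,v)
panel(T,(.577,-.096,.044),.040,(85,8,100),(125,60,165),40)
panel(T,(.53,-.366,.064),.060,(85,8,100),(125,60,165),40)
```

```text
c 0.5793 -0.0969 yaw 9.88 size 54.7 91.9 area 3155 px [341. 223.]
[124.   128.25 130.75] 279 229
[127.5  131.75 134.  ] 405 252
c 0.5798 -0.0954 yaw 10.96 size 54.7 94.9 area 1059 px [279. 228.]
c 0.5291 -0.37 yaw -12.4 size 54.2 92.4 area 1081 px [406. 253.]
```

Run:
```python
from h import *
W=np.load("W1.npy",allow_pickle=True).item();S=np.load("S.npy",allow_pickle=True).item()
c1,d1=ray(W,424,228);c2,d2=ray(S,294,206)
A=np.array([d1,-d2]).T;s=np.linalg.lstsq(A,c2-c1,rcond=None)[0];print(c1+s[0]*d1,c2+s[1]*d2)
st()
# grasp pose: offset -8mm along case y
a=np.radians(10);y=np.array([-np.sin(a),np.cos(a)])
g=np.array([.579,-.0965])-.006*y;print(g)
p,q=to(*g,.10,10); to(*g,.012,10,p,q)
```

```text
[ 0.65713385 -0.06910531  0.08807084] [ 0.65513988 -0.06899779  0.08710819]
t 1.8 p [ 0.5405 -0.0512  0.2187] q [ 0.6444  0.7647 -0.0011 -0.0014] F [-0.64 -0.38 -0.13] w 0.999
[ 0.58004189 -0.10240885]
d [-0.0572  0.0307  0.1186] rot [-0.0034 -0.0007 -0.0043]
d [0.    0.    0.088] rot [ 0.  0. -0.]
```

Request:
{"method": "carry_out", "body": {
  "plan": [
    {"x":-0.02,"y":0.01,"z":0.03,"rx":-0.003,"ry":0,"rz":-0.004},
    {"x":-0.04,"y":0.02,"z":0.07,"rx":-0.003,"ry":0,"rz":-0.004},
    {"x":-0.057,"y":0.03,"z":0.11,"rx":-0.003,"ry":0,"rz":-0.004},
    {"x":-0.057,"y":0.031,"z":0.118,"rx":-0.003,"ry":0,"rz":-0.004},
    {"x":-0.057,"y":0.031,"z":0.118,"rx":-0.003,"ry":0,"rz":-0.004}
  ],
  "grip": 0.75,
  "grip_force": 40
}}

```text
time_s: 2.3
tool_pos: [0.5796, -0.1015, 0.1003]
orientation: [0.643, 0.766, -0.0, -0.001]
contact_force: [1.3, -0.9, 0.3]
width: 0.878
```

Run:
```python
from h import *
st();F=grab("wrist");save(F,"w2.png")
panel(F,(.579,-.0965,.044),.040,(0,0,145),(180,30,182))
to(.580,-.1025,.012,10)
```

```text
t 2.3 p [ 0.5796 -0.1015  0.1003] q [ 6.428e-01  7.660e-01 -3.000e-04 -1.300e-03] F [ 1.31 -0.91  0.31] w 0.878
c 0.5828 -0.1188 yaw -79.94 size 48.0 53.7 area 3025 px [314. 241.]
d [-0.0011 -0.0005  0.0899] rot [ 0.0005 -0.0005  0.0003]
```

View pics/w2.png

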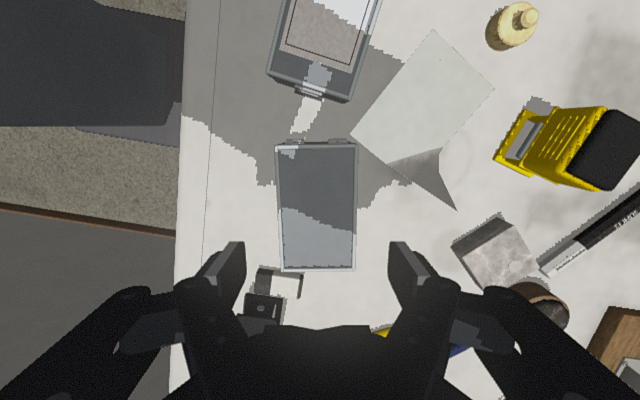

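The case is centred between the fingers (rim columns 276–357, pads at 243/390), curl well off. Descend and grip.

Request:
{"method": "carry_out", "body": {
  "plan": [
    {"x":-0.001,"y":0,"z":0.03,"rx":0,"ry":0,"rz":0},
    {"x":-0.001,"y":0,"z":0.06,"rx":0,"ry":0,"rz":0},
    {"x":-0.001,"y":0,"z":0.08,"rx":0,"ry":0,"rz":0},
    {"x":-0.001,"y":0,"z":0.089,"rx":0,"ry":0,"rz":0},
    {"x":-0.001,"y":0,"z":0.089,"rx":0,"ry":0,"rz":0}
  ]
}}

```text
time_s: 2.85
tool_pos: [0.5808, -0.1019, 0.014]
orientation: [0.642, 0.766, 0.001, 0.0]
contact_force: [-0.1, -0.8, 1.8]
width: 0.878
```

Request:
{"method": "carry_out", "body": {
  "plan": [
    {"x":0,"y":0,"z":0,"rx":0,"ry":0,"rz":0},
    {"x":0,"y":0,"z":0,"rx":0,"ry":0,"rz":0},
    {"x":0,"y":0,"z":0,"rx":0,"ry":0,"rz":0},
    {"x":0,"y":0,"z":0,"rx":0,"ry":0,"rz":0},
    {"x":0,"y":0,"z":0,"rx":0,"ry":0,"rz":0}
  ],
  "grip": -0.2,
  "grip_force": 40
}}

```text
time_s: 3.35
tool_pos: [0.5819, -0.1019, 0.0163]
orientation: [0.642, 0.766, 0.001, 0.002]
contact_force: [-0.9, 2.0, 9.2]
width: 0.691
```

Run:
```python
from h import *
st();print(yawdeg())
p,q=to(.580,-.1025,.2,10)
p,q=to(.56,-.25,.20,-5,p,q);to(.529,-.37,.17,-12.4,p,q)
```

```text
t 3.35 p [ 0.5819 -0.1019  0.0163] q [0.6423 0.7664 0.0013 0.0018] F [-0.94  1.96  9.19] w 0.691
10.067671885270435
d [-0.0005 -0.0012 -0.1837] rot [0.0044 0.001  0.0012]
d [-0.1418 -0.0453  0.    ] rot [0.     0.     0.2618]
d [-0.1222 -0.0204  0.03  ] rot [0.     0.     0.1292]
```

Request:
{"method": "carry_out", "body": {
  "plan": [
    {"x":0,"y":-0.001,"z":-0.01,"rx":0.003,"ry":0,"rz":0},
    {"x":0,"y":-0.001,"z":-0.05,"rx":0.004,"ry":0,"rz":0},
    {"x":0,"y":-0.001,"z":-0.1,"rx":0.004,"ry":0,"rz":0},
    {"x":0,"y":-0.001,"z":-0.14,"rx":0.004,"ry":0,"rz":0},
    {"x":-0.02,"y":-0.006,"z":-0.16,"rx":0.004,"ry":0,"rz":0.05}
  ]
}}

```text
time_s: 3.85
tool_pos: [0.5798, -0.1214, 0.1821]
orientation: [0.661, 0.751, 0.001, 0.003]
contact_force: [-0.0, -0.9, -1.8]
width: 0.696
```

Run:
```python
from h import *
st();print(yawdeg())
p,q=to(.53,-.30,.17,-12.4);p,q=to(.529,-.37,.17,-12.4,p,q)
```

```text
t 3.85 p [ 0.5798 -0.1214  0.1821] q [0.6605 0.7508 0.0014 0.0033] F [-0.05 -0.87 -1.81] w 0.696
7.317872828803631
d [-0.1707 -0.0722  0.0122] rot [0.007  0.002  0.3441]
d [-0.0686  0.0141  0.    ] rot [0. 0. 0.]
```

Run:
```python
from h import *
T=np.load("T.npy",allow_pickle=True).item();S=np.load("S.npy",allow_pickle=True).item()
for (vs,ut) in [(95,495),(175,458)]:
  for w in [-.5,-.55,-.6,-.7,-.8,-.9]:
    out=[]
    for F,u,v in ((S,400,vs),(T,ut,150)):
        c,d=ray(F,u,v);out+=list(np.round(c+d*(w-c[1])/d[1],2))
    print(vs,w,out)
to(.51,-.455,.21,-12.4)
```

```text
95 -0.5 [np.float64(0.44), np.float64(-0.5), np.float64(0.23), np.float64(0.71), np.float64(-0.5), np.float64(0.22)]
95 -0.55 [np.float64(0.43), np.float64(-0.55), np.float64(0.22), np.float64(0.74), np.float64(-0.55), np.float64(0.11)]
95 -0.6 [np.float64(0.43), np.float64(-0.6), np.float64(0.21), np.float64(0.77), np.float64(-0.6), np.float64(-0.01)]
95 -0.7 [np.float64(0.42), np.float64(-0.7), np.float64(0.19), np.float64(0.84), np.float64(-0.7), np.float64(-0.25)]
95 -0.8 [np.float64(0.42), np.float64(-0.8), np.float64(0.17), np.float64(0.9), np.float64(-0.8), np.float64(-0.49)]
95 -0.9 [np.float64(0.41), np.float64(-0.9), np.float64(0.15), np.float64(0.96), np.float64(-0.9), np.float64(-0.73)]
175 -0.5 [np.float64(0.42), np.float64(-0.5), np.float64(0.0), np.float64(0.76), np.float64(-0.5), np.float64(0.02)]
175 -0.55 [np.float64(0.42), np.float64(-0.55), np.float64(-0.01), np.float64(0.8), np.float64(-0.55), np.float64(-0.13)]
175 -0.6 [np.float64(0.41), np.float64(-0.6), np.float64(-0.03), np.float64(0.84), np.float64(-0.6), np.float64(-0.28)]
175 -0.7 [np.float64(0.41), np.float64(-0.7), np.float64(-0.07), np.float64(0.92), np.float64(-0.7), np.float64(-0.58)]
175 -0.8 [np.float64(0.4), np.float64(-0.8), np.float64(-0.1), np.float64(0.99), np.float64(-0.8), np.float64(-0.88)]
175 -0.9 [np.float64(0.39), np.float64(-0.9), np.float64(-0.14), np.float64(1.07), np.float64(-0.9), np.float64(-1.18)]
d [-0.322  -0.1116 -0.0276] rot [0.007  0.002  0.3441]
```

The pegboard wall is at y ≈ -0.50, so I look at the deep case from the robot's side with the tool turned about -90° instead.

Request:
{"method": "carry_out", "body": {
  "plan": [
    {"x":-0.02,"y":-0.02,"z":-0.02,"rx":0.007,"ry":0,"rz":0.14},
    {"x":-0.06,"y":-0.04,"z":-0.03,"rx":0.007,"ry":0,"rz":0.28},
    {"x":-0.1,"y":-0.07,"z":-0.035,"rx":0.007,"ry":0,"rz":0.42},
    {"x":-0.14,"y":-0.1,"z":-0.04,"rx":0.007,"ry":0,"rz":0.56},
    {"x":-0.18,"y":-0.12,"z":-0.04,"rx":0.007,"ry":0,"rz":0.7}
  ]
}}

```text
time_s: 4.35
tool_pos: [0.4819, -0.3168, 0.2245]
orientation: [0.879, 0.476, 0.0, 0.002]
contact_force: [2.1, 0.2, -2.3]
width: 0.693
```

Run:
```python
from h import *
o=st();print(yawdeg(),np.round(o["joint_pos"],2))
p,q=to(.44,-.37,.22,-88)
```

```text
t 4.35 p [ 0.4819 -0.3168  0.2245] q [8.794e-01 4.761e-01 4.000e-04 1.600e-03] F [ 2.08  0.24 -2.3 ] w 0.693
-33.13899309704351 [-0.64  0.36  1.45 -0.    1.32 -0.07]
d [-0.0675 -0.006   0.0045] rot [ 3.400e-03 -7.000e-04  9.575e-01]
```

Request:
{"method": "carry_out", "body": {
  "plan": [
    {"x":-0.02,"y":0,"z":0.003,"rx":0.003,"ry":0,"rz":0.14},
    {"x":-0.04,"y":0,"z":0.003,"rx":0.003,"ry":0,"rz":0.28},
    {"x":-0.06,"y":0,"z":0.003,"rx":0.003,"ry":0,"rz":0.42},
    {"x":-0.068,"y":-0.006,"z":0.003,"rx":0.003,"ry":0,"rz":0.56},
    {"x":-0.068,"y":-0.006,"z":0.003,"rx":0.003,"ry":0,"rz":0.7}
  ]
}}

```text
time_s: 4.85
tool_pos: [0.4386, -0.3711, 0.2229]
orientation: [0.99, 0.142, 0.0, 0.001]
contact_force: [0.5, -0.3, -1.7]
width: 0.696
```

Request:
{"method": "carry_out", "body": {
  "plan": [
    {"x":0,"y":0,"z":0,"rx":0,"ry":0,"rz":0.13},
    {"x":0,"y":0,"z":0,"rx":0,"ry":0,"rz":0.25},
    {"x":0,"y":0,"z":0,"rx":0,"ry":0,"rz":0.26},
    {"x":0,"y":0,"z":0,"rx":0,"ry":0,"rz":0.26}
  ]
}}

```text
time_s: 5.25
tool_pos: [0.4386, -0.371, 0.2238]
orientation: [1.0, 0.014, 0.001, 0.001]
contact_force: [0.8, -0.6, -2.1]
width: 0.695
```

Run:
```python
from h import *
o=st();print(yawdeg(),np.round(o["joint_pos"],2))
F=grab("wrist");np.save("W3.npy",F,allow_pickle=True);save(F,"w3.png");print(proj(F,(.53,-.37,.06)))
```

```text
t 5.25 p [ 0.4386 -0.371   0.2238] q [9.999e-01 1.410e-02 9.000e-04 9.000e-04] F [ 0.76 -0.57 -2.14] w 0.695
-88.38336976643464 [-0.77  0.36  1.46 -0.    1.32  0.78]
[318.07095357 100.73674461]
```

View pics/w3.png

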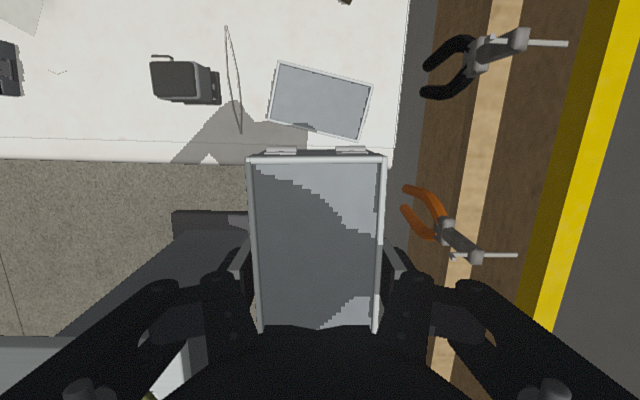

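Run:
```python
from h import *
F=np.load("W3.npy",allow_pickle=True).item()
im=F["img"];g=im.max(2).astype(int)
print("row100",g[100,262:380:1].tolist())
print("row220L",g[220,240:275].tolist());print("row220R",g[220,365:395].tolist());print("col320",g[140:175,320].tolist())
panel(F,(.53,-.37,.06),.060,(0,0,140),(180,40,185),56)
```

```text
row100 [214, 216, 215, 215, 218, 219, 156, 137, 139, 203, 202, 130, 153, 161, 163, 164, 164, 162, 163, 164, 164, 165, 165, 162, 165, 164, 164, 161, 164, 162, 161, 160, 158, 158, 158, 160, 161, 160, 160, 161, 162, 160, 163, 162, 159, 162, 162, 161, 160, 160, 162, 161, 162, 161, 162, 161, 160, 160, 161, 158, 159, 161, 158, 162, 160, 159, 157, 160, 158, 158, 157, 157, 156, 157, 160, 160, 158, 160, 159, 157, 159, 157, 159, 161, 159, 158, 156, 159, 160, 159, 161, 159, 158, 159, 160, 159, 158, 159, 156, 156, 158, 157, 160, 149, 96, 145, 212, 196, 195, 216, 219, 218, 218, 219, 217, 217, 218, 218]
row220L [96, 98, 96, 99, 101, 98, 99, 98, 88, 111, 121, 126, 128, 121, 105, 79, 79, 91, 95, 95, 95, 94, 96, 95, 94, 95, 95, 98, 94, 94, 94, 96, 95, 95, 95]
row220R [156, 155, 154, 156, 154, 157, 157, 155, 156, 158, 160, 111, 81, 141, 173, 202, 198, 198, 189, 113, 82, 83, 88, 87, 86, 88, 85, 88, 87, 87]
col320 [216, 217, 217, 218, 218, 209, 201, 219, 211, 145, 77, 74, 81, 80, 76, 84, 128, 175, 200, 210, 204, 193, 168, 153, 158, 158, 162, 158, 158, 159, 159, 156, 157, 160, 159]
c 0.5278 -0.3705 yaw -11.69 size 54.4 94.6 area 4870 px [318. 102.]
```

```bash
cat >> h.py <<'E'
def held(F,rows=(185,300),hz=.0272,gl=(256,.070),gr=(377,-.07)):
    """held lid: inner rim lines left/right, in tool frame-free world plane at panel height"""
    o=r.get_obs(); z=o["tool_pos"][2]+hz-.0035; g=F["img"].max(2).astype(int); Rt=Ro.from_quat(o["orientation"]).as_matrix(); out=[]
    for (b,k) in (gl,gr):
        P=[]
        for v in range(*rows,3):
            c=int(round(b+k*(v-220))); w=g[v,c-5:c+6]; u=c-5+int(np.argmin(w)); P.append(Rt.T@(onz(F,u,v,z)-np.array(o["tool_pos"])))
        P=np.array(P); ok=np.ones(len(P),bool)
        for _ in range(4):
            f=np.polyfit(P[ok,0],P[ok,1],1); e=abs(P[:,1]-np.polyval(f,P[:,0])); ok=e<max(.0008,1.5*np.median(e))
        print("line y0 %.4f slope deg %.2f n %d"%(f[1],np.degrees(np.arctan(f[0])),ok.sum())); out.append(f)
    return out
E
python3 - <<'E'
from h import *
F=np.load("W3.npy",allow_pickle=True).item()
held(F)
o=r.get_obs();Rt=Ro.from_quat(o["orientation"]).as_matrix()
for v in (155.5,161.5): print(Rt.T@(onz(F,320,v,o["tool_pos"][2]+.0272)-np.array(o["tool_pos"])))
E
```

```text
line y0 -0.0277 slope deg -0.52 n 39
line y0 0.0269 slope deg -0.43 n 39
[ 0.05465986  0.00099763 -0.02711245]
[ 0.0521932   0.0010071  -0.02711631]
```

Run:
```python
from h import *
p,q=to(.5275,-.375,.15,-12.1)
```

```text
d [0.0886 0.0063 0.0737] rot [ 2.4000e-03 -2.0000e-04 -1.3313e+00]
```

Request:
{"method": "carry_out", "body": {
  "plan": [
    {"x":0.02,"y":0.002,"z":0.01,"rx":0.002,"ry":0,"rz":-0.14},
    {"x":0.04,"y":0.003,"z":0.02,"rx":0.002,"ry":0,"rz":-0.28},
    {"x":0.06,"y":0.004,"z":0.03,"rx":0.002,"ry":0,"rz":-0.42},
    {"x":0.08,"y":0.005,"z":0.04,"rx":0.002,"ry":0,"rz":-0.56},
    {"x":0.088,"y":0.006,"z":0.05,"rx":0.002,"ry":0,"rz":-0.7}
  ]
}}

```text
time_s: 5.8
tool_pos: [0.5282, -0.3742, 0.1733]
orientation: [0.933, 0.361, 0.001, 0.0]
contact_force: [-0.2, -1.1, -1.8]
width: 0.694
```

Request:
{"method": "carry_out", "body": {
  "plan": [
    {"x":0,"y":0,"z":0,"rx":0,"ry":0,"rz":-0.14},
    {"x":0,"y":0,"z":0,"rx":0,"ry":0,"rz":-0.28},
    {"x":0,"y":0,"z":0,"rx":0,"ry":0,"rz":-0.42},
    {"x":0,"y":0,"z":0,"rx":0,"ry":0,"rz":-0.56},
    {"x":0,"y":0,"z":0,"rx":0,"ry":0,"rz":-0.66}
  ]
}}

```text
time_s: 6.3
tool_pos: [0.5282, -0.3742, 0.1734]
orientation: [0.763, 0.647, 0.0, 0.0]
contact_force: [-0.1, -0.6, -1.7]
width: 0.693
```

Run:
```python
from h import *
o=st();print(yawdeg())
to(.5275,-.375,.10,-12.1)
```

```text
t 6.3 p [ 0.5282 -0.3742  0.1734] q [7.628e-01 6.466e-01 5.000e-04 2.000e-04] F [-0.07 -0.63 -1.68] w 0.693
-9.427360085914508
d [-0.001  -0.0006  0.0734] rot [ 0.0009 -0.0005  0.0466]
```

Request:
{"method": "carry_out", "body": {
  "plan": [
    {"x":-0.001,"y":-0.0006,"z":0.03,"rx":0,"ry":0,"rz":0.046},
    {"x":-0.001,"y":-0.0006,"z":0.06,"rx":0,"ry":0,"rz":0.046},
    {"x":-0.001,"y":-0.0006,"z":0.073,"rx":0,"ry":0,"rz":0.046},
    {"x":-0.001,"y":-0.0006,"z":0.073,"rx":0,"ry":0,"rz":0.046},
    {"x":-0.001,"y":-0.0006,"z":0.073,"rx":0,"ry":0,"rz":0.046}
  ]
}}

```text
time_s: 6.8
tool_pos: [0.528, -0.3753, 0.1017]
orientation: [0.777, 0.629, 0.001, 0.001]
contact_force: [0.7, 0.3, -0.2]
width: 0.689
```

Run:
```python
from h import *
o=st();print(yawdeg())
to(.5275,-.375,.076,-12.1)
```

```text
t 6.8 p [ 0.528  -0.3753  0.1017] q [7.772e-01 6.293e-01 6.000e-04 8.000e-04] F [ 0.75  0.27 -0.2 ] w 0.689
-12.004993682701615
d [ 0.0002 -0.0006  0.0257] rot [0.0021 0.0001 0.0017]
```

Request:
{"method": "carry_out", "body": {
  "plan": [
    {"x":0,"y":-0.0005,"z":0.006,"rx":0.002,"ry":0,"rz":0.001},
    {"x":0,"y":-0.0005,"z":0.012,"rx":0.002,"ry":0,"rz":0.001},
    {"x":0,"y":-0.0005,"z":0.018,"rx":0.002,"ry":0,"rz":0.001},
    {"x":0,"y":-0.0005,"z":0.021,"rx":0.002,"ry":0,"rz":0.001},
    {"x":0,"y":-0.0005,"z":0.022,"rx":0.002,"ry":0,"rz":0.001}
  ]
}}

```text
time_s: 7.3
tool_pos: [0.5274, -0.3751, 0.0792]
orientation: [0.777, 0.629, -0.0, -0.0]
contact_force: [0.8, -0.2, -1.8]
width: 0.693
```

Run:
```python
from h import *
o=st();print(yawdeg())
S=grab("side");save(S,"s4.png",(320,130,400,230),6)
to(.5275,-.375,.076,-12.1)
```

```text
t 7.3 p [ 0.5274 -0.3751  0.0792] q [ 7.775e-01  6.289e-01 -1.000e-04 -3.000e-04] F [ 0.75 -0.21 -1.83] w 0.693
-12.060167646957481
d [0.0002 0.0001 0.0033] rot [-0.0005 -0.0001  0.0007]
```

View pics/s4.png

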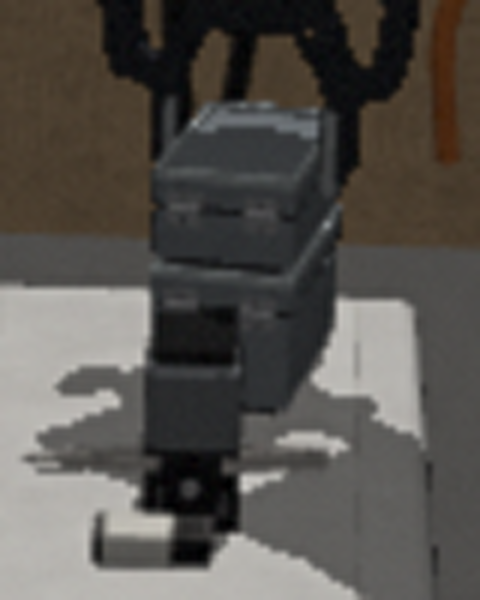

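The held case sits squarely over the deep one with no contact force yet; continue slowly.

Request:
{"method": "carry_out", "body": {
  "plan": [
    {"x":0,"y":0,"z":0.001,"rx":0,"ry":0,"rz":0},
    {"x":0,"y":0,"z":0.002,"rx":0,"ry":0,"rz":0},
    {"x":0,"y":0,"z":0.003,"rx":0,"ry":0,"rz":0},
    {"x":0,"y":0,"z":0.003,"rx":0,"ry":0,"rz":0}
  ]
}}

```text
time_s: 7.75
tool_pos: [0.5275, -0.3753, 0.0765]
orientation: [0.777, 0.629, -0.0, 0.0]
contact_force: [-0.3, 0.6, -0.3]
width: 0.696
```

Run:
```python
from h import *
o=st();print(yawdeg())
```

```text
t 7.75 p [ 0.5275 -0.3753  0.0765] q [ 0.7775  0.6289 -0.      0.    ] F [-0.27  0.63 -0.35] w 0.696
-12.060719204668516
```

Request:
{"method": "carry_out", "body": {
  "plan": [
    {"x":0,"y":0,"z":0.0007,"rx":0,"ry":0,"rz":0},
    {"x":0,"y":0,"z":0.0014,"rx":0,"ry":0,"rz":0},
    {"x":0,"y":0,"z":0.002,"rx":0,"ry":0,"rz":0},
    {"x":0,"y":0,"z":0.002,"rx":0,"ry":0,"rz":0}
  ]
}}

```text
time_s: 8.15
tool_pos: [0.5278, -0.3754, 0.0764]
orientation: [0.777, 0.629, 0.0, 0.001]
contact_force: [-7.1, 5.5, 16.8]
width: 0.693
```

Run:
```python
from h import *
o=st();print(yawdeg(), o["moment"])
```

```text
t 8.15 p [ 0.5278 -0.3754  0.0764] q [7.774e-01 6.290e-01 1.000e-04 6.000e-04] F [-7.1   5.47 16.8 ] w 0.693
-12.052113301639752 [ 0.94092412  1.24959739 -0.08070488]
```

Seat height matches (0.0764 against 0.0763 expected). Release and lift.

Request:
{"method": "carry_out", "body": {
  "plan": [
    {"x":0,"y":0,"z":0,"rx":0,"ry":0,"rz":0},
    {"x":0,"y":0,"z":0,"rx":0,"ry":0,"rz":0},
    {"x":0,"y":0,"z":0,"rx":0,"ry":0,"rz":0},
    {"x":0,"y":0,"z":0,"rx":0,"ry":0,"rz":0}
  ],
  "grip": 0.75
}}

```text
time_s: 8.55
tool_pos: [0.5277, -0.3753, 0.0762]
orientation: [0.777, 0.629, 0.0, 0.0]
contact_force: [-0.2, 0.1, -0.0]
width: 0.875
```

Request:
{"method": "carry_out", "body": {
  "plan": [
    {"x":0,"y":0,"z":-0.02,"rx":0,"ry":0,"rz":0},
    {"x":0,"y":0,"z":-0.06,"rx":0,"ry":0,"rz":0},
    {"x":0,"y":0,"z":-0.1,"rx":0,"ry":0,"rz":-0.1},
    {"x":0.05,"y":0,"z":-0.13,"rx":0,"ry":0,"rz":-0.2},
    {"x":0.09,"y":0,"z":-0.15,"rx":0,"ry":0,"rz":-0.2}
  ]
}}

```text
time_s: 9.05
tool_pos: [0.5457, -0.2896, 0.2262]
orientation: [0.71, 0.704, 0.0, 0.001]
contact_force: [0.2, -0.5, 0.0]
width: 0.876
```

Run:
```python
from h import *
o=st();print(yawdeg())
F=grab("wrist")
T=grab("top")
panel(T,(.53,-.37,.10),.100,(85,8,100),(125,60,165),45)
panel(T,(.563,.035,.044),.040,(0,0,190),(180,40,255),40)
W=np.load("W1.npy",allow_pickle=True).item()
to(.55,.02,.22,-5)
save(T,"t5.png",(185,195,445,275),3)
```

```text
t 9.05 p [ 0.5457 -0.2896  0.2262] q [7.103e-01 7.039e-01 2.000e-04 1.000e-03] F [ 0.17 -0.46  0.04] w 0.876
-0.5132627270349782Traceback (most recent call last):
  File "<stdin>", line 5, in <module>
  File "h.py", line 40, in panel
    k=1+np.argmax(s[1:,4]); cs,_=cv2.findContours((L==k).astype(np.uint8),cv2.RETR_EXTERNAL,cv2.CHAIN_APPROX_NONE)
        ~~~~~~~~~^^^^^^^^^
    return _wrapfunc(a, 'argmax', axis=axis, out=out, **kwds)
    return bound(*args, **kwds)
ValueError: attempt to get argmax of an empty sequence
```

Request:
{"method": "carry_out", "body": {
  "plan": [
    {"x":0.05,"y":0.005,"z":0,"rx":0,"ry":0,"rz":0},
    {"x":0.1,"y":0.01,"z":0,"rx":0,"ry":0,"rz":0},
    {"x":0.15,"y":0.01,"z":0,"rx":0,"ry":0,"rz":0.03},
    {"x":0.2,"y":0.01,"z":0,"rx":0,"ry":0,"rz":0.06},
    {"x":0.25,"y":0.01,"z":0.02,"rx":0,"ry":0,"rz":0.08}
  ]
}}

```text
time_s: 9.65
tool_pos: [0.5599, -0.0421, 0.2122]
orientation: [0.737, 0.675, 0.002, 0.004]
contact_force: [1.1, -0.8, -1.1]
width: 0.874
```

Request:
{"method": "carry_out", "body": {
  "plan": [
    {"x":0.03,"y":0,"z":0,"rx":0,"ry":0,"rz":0},
    {"x":0.03,"y":0,"z":0,"rx":0,"ry":0,"rz":0},
    {"x":0.03,"y":0,"z":0,"rx":0,"ry":0,"rz":0}
  ]
}}

```text
time_s: 9.95
tool_pos: [0.5626, -0.0121, 0.2119]
orientation: [0.737, 0.676, 0.002, 0.004]
contact_force: [0.8, -1.2, -0.3]
width: 0.874
```

Run:
```python
from h import *
o=st();print(yawdeg())
F=grab("wrist");T=grab("top")
np.save("W5.npy",F,allow_pickle=True);np.save("T5.npy",T,allow_pickle=True)
a=cv2.resize(T["img"][195:275,185:445],None,fx=3,fy=3,interpolation=cv2.INTER_CUBIC)
u,v=proj(F,(.563,.035,.04)).round().astype(int);print(u,v)
b=F["img"][max(v-90,0):v+90,max(u-130,0):u+130];b=cv2.resize(b,None,fx=2,fy=2)
c=np.zeros((600,780,3),np.uint8);c[:240]=a;c[240:240+b.shape[0],:b.shape[1]]=b[:360]
cv2.imwrite("pics/c5.png",c[:,:,::-1])
for X in [(.53,-.37,.10)]:
  u,v=proj(T,X).round().astype(int);print(u,v,T["img"][v,u-3:u+3].mean(0))
```

```text
t 9.95 p [ 0.5626 -0.0121  0.2119] q [0.7371 0.6758 0.002  0.0042] F [ 0.84 -1.23 -0.3 ] w 0.874
-4.967361883722694
312 143
410 252 [140.5        145.33333333 147.83333333]
```

View pics/c5.png

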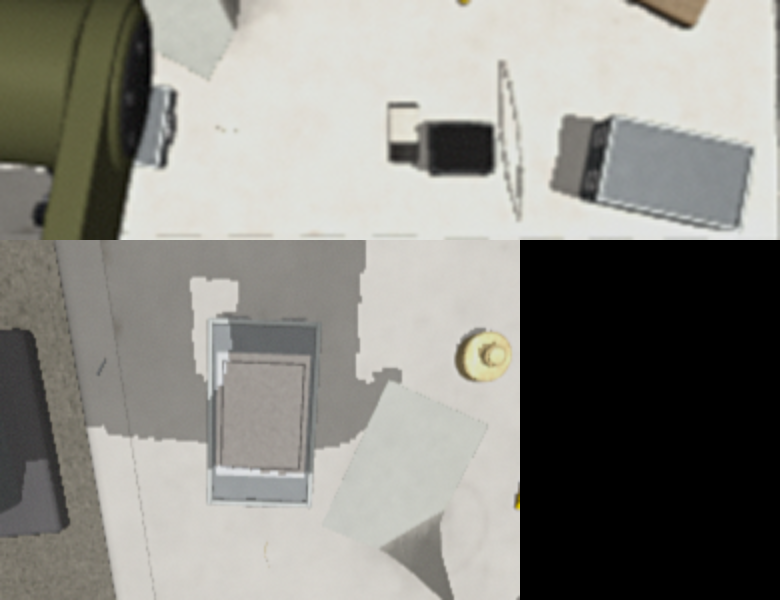

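Run:
```python
from h import *
F=np.load("W5.npy",allow_pickle=True).item();T=np.load("T5.npy",allow_pickle=True).item()
im=F["img"].astype(int); u,v=312,143
print((im[150,280:345]).tolist()[::1][:24]); 
# case outline: hand-picked rim corners, z=.0435
C=np.array([onz(F,a,b,.0435)[:2] for a,b in [(286.5,93),(341,94),(337,186.5),(285.5,185)]]);print(C.round(4),C.mean(0))
for a,b in((0,1),(3,2),(3,0),(2,1)): d=C[b]-C[a];print(np.linalg.norm(d).round(4),np.degrees(np.arctan2(d[1],d[0])).round(1))
T0=np.load("T.npy",allow_pickle=True).item()
panel(T0,(.563,.035,.044),.040,(0,0,205),(180,40,255),22)
panel(T,(.53,-.37,.10),.100,(85,8,100),(125,60,175),40)
```

```text
[[142, 142, 137], [145, 144, 137], [143, 142, 137], [142, 141, 136], [145, 143, 138], [120, 119, 117], [131, 134, 131], [134, 135, 135], [95, 95, 97], [98, 101, 103], [143, 140, 138], [159, 153, 147], [113, 110, 106], [130, 126, 122], [163, 157, 152], [159, 154, 151], [160, 154, 150], [159, 153, 148], [159, 154, 150], [158, 153, 148], [159, 154, 149], [160, 154, 150], [160, 154, 149], [153, 149, 142]]
[[ 0.5413  0.0889]
 [ 0.598   0.083 ]
 [ 0.5873 -0.0155]
 [ 0.5289 -0.0086]] [0.56389755 0.03694229]
0.057 -5.9
0.0588 -6.8
0.0982 82.8
0.0991 83.8
c 0.5647 0.0389 yaw -6.43 size 38.4 51.0 area 412 px [217. 234.]
c 0.5297 -0.3692 yaw -11.82 size 54.0 93.7 area 1194 px [410. 252.]
```

Run:
```python
from h import *
p,q=to(.5642,.0378,.10,-6.5)
to(.5642,.0378,.012,-6.5,p,q)
```

```text
d [ 0.0512 -0.0039  0.1119] rot [0.0091 0.0024 0.0247]
d [0.    0.    0.088] rot [ 0.  0. -0.]
```

Request:
{"method": "carry_out", "body": {
  "plan": [
    {"x":0.025,"y":-0.002,"z":0.03,"rx":0.009,"ry":0.002,"rz":0.025},
    {"x":0.051,"y":-0.004,"z":0.07,"rx":0.009,"ry":0.002,"rz":0.025},
    {"x":0.051,"y":-0.004,"z":0.1,"rx":0.009,"ry":0.002,"rz":0.025},
    {"x":0.051,"y":-0.004,"z":0.112,"rx":0.009,"ry":0.002,"rz":0.025},
    {"x":0.051,"y":-0.004,"z":0.112,"rx":0.009,"ry":0.002,"rz":0.025}
  ]
}}

```text
time_s: 10.55
tool_pos: [0.5637, 0.0365, 0.0988]
orientation: [0.747, 0.665, -0.001, -0.001]
contact_force: [1.0, -0.7, 0.4]
width: 0.877
```

Run:
```python
from h import *
o=st()
F=grab("wrist");save(F,"w6.png");np.save("W6.npy",F,allow_pickle=True)
# side rim columns in a row: brightness profile
g=F["img"].max(2).astype(int)
for v in (120,160,200): print(v,g[v,262:296].tolist(),g[v,340:375].tolist())
to(.5642,.0378,.012,-6.5)
```

```text
t 10.55 p [0.5637 0.0365 0.0988] q [ 7.466e-01  6.653e-01 -1.100e-03 -6.000e-04] F [ 0.96 -0.71  0.37] w 0.877
120 [135, 133, 129, 130, 133, 131, 134, 133, 135, 132, 135, 132, 132, 126, 136, 200, 205, 204, 202, 202, 201, 201, 202, 202, 202, 202, 203, 205, 208, 148, 130, 132, 133, 132] [135, 133, 134, 133, 132, 134, 133, 133, 132, 132, 134, 134, 133, 132, 132, 135, 131, 130, 133, 132, 133, 133, 132, 133, 134, 135, 134, 136, 136, 137, 132, 136, 132, 134, 135]
160 [131, 133, 130, 132, 132, 133, 131, 132, 133, 133, 131, 135, 131, 115, 116, 124, 128, 101, 93, 94, 95, 92, 95, 94, 96, 97, 91, 99, 96, 96, 96, 97, 96, 97] [98, 100, 96, 98, 98, 96, 97, 97, 96, 95, 99, 98, 98, 98, 94, 83, 108, 126, 126, 116, 128, 135, 133, 131, 132, 132, 131, 133, 132, 132, 133, 135, 133, 135, 135]
200 [207, 205, 205, 204, 206, 207, 204, 206, 203, 206, 207, 203, 205, 207, 208, 141, 123, 133, 112, 94, 93, 100, 155, 155, 155, 106, 100, 157, 157, 155, 152, 149, 154, 155] [153, 152, 149, 151, 153, 156, 102, 122, 151, 157, 145, 106, 97, 90, 104, 122, 125, 129, 202, 205, 204, 202, 203, 202, 202, 202, 201, 203, 202, 203, 201, 202, 202, 202, 201]
d [ 0.0013 -0.0004  0.0884] rot [ 0.0002  0.0005 -0.0016]
```

View pics/w6.png

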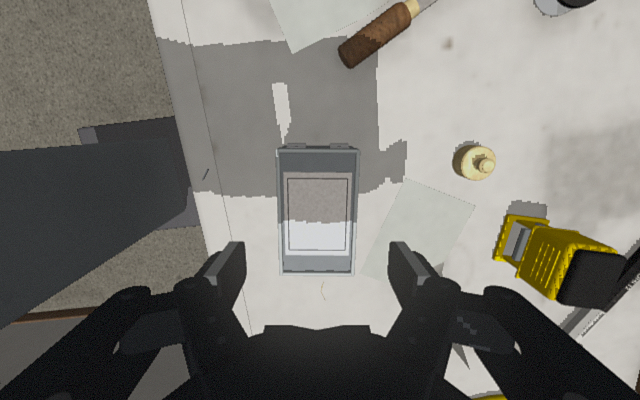

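The labelled case is centred between the pads (rim columns 277–358 at row 200); descend and grip.

Request:
{"method": "carry_out", "body": {
  "plan": [
    {"x":0.001,"y":0,"z":0.03,"rx":0,"ry":0,"rz":0},
    {"x":0.001,"y":0,"z":0.06,"rx":0,"ry":0,"rz":0},
    {"x":0.001,"y":0,"z":0.08,"rx":0,"ry":0,"rz":0},
    {"x":0.001,"y":0,"z":0.088,"rx":0,"ry":0,"rz":0},
    {"x":0.001,"y":0,"z":0.088,"rx":0,"ry":0,"rz":0}
  ]
}}

```text
time_s: 11.1
tool_pos: [0.5651, 0.037, 0.0131]
orientation: [0.747, 0.665, 0.0, 0.0]
contact_force: [0.6, 0.1, 0.1]
width: 0.877
```

Request:
{"method": "carry_out", "body": {
  "plan": [
    {"x":0,"y":0,"z":0,"rx":0,"ry":0,"rz":0},
    {"x":0,"y":0,"z":0,"rx":0,"ry":0,"rz":0},
    {"x":0,"y":0,"z":0,"rx":0,"ry":0,"rz":0},
    {"x":0,"y":0,"z":0,"rx":0,"ry":0,"rz":0},
    {"x":0,"y":0,"z":0,"rx":0,"ry":0,"rz":0}
  ],
  "grip": -0.2,
  "grip_force": 40
}}

```text
time_s: 11.6
tool_pos: [0.5662, 0.0368, 0.0151]
orientation: [0.747, 0.665, 0.001, 0.002]
contact_force: [-1.0, -1.9, 7.8]
width: 0.696
```

Request:
{"method": "carry_out", "body": {
  "plan": [
    {"x":0,"y":0,"z":-0.01,"rx":0,"ry":0,"rz":0},
    {"x":0,"y":0,"z":-0.05,"rx":0,"ry":0,"rz":0},
    {"x":0,"y":0,"z":-0.1,"rx":0,"ry":0,"rz":0},
    {"x":0,"y":0,"z":-0.15,"rx":0,"ry":0,"rz":0},
    {"x":0,"y":0,"z":-0.2,"rx":0,"ry":0,"rz":0}
  ]
}}

```text
time_s: 12.1
tool_pos: [0.565, 0.037, 0.2186]
orientation: [0.747, 0.665, 0.002, 0.002]
contact_force: [0.4, 0.7, -1.7]
width: 0.698
```

Run:
```python
from h import *
o=st();print(yawdeg())
to(.44,-.37,.26,-88)
```

```text
t 12.1 p [0.565  0.037  0.2186] q [0.7469 0.665  0.0017 0.002 ] F [ 0.4   0.72 -1.71] w 0.698
-6.638959210500548
d [-0.4187 -0.0769 -0.0418] rot [ 0.0044 -0.0037  1.42  ]
```

Request:
{"method": "carry_out", "body": {
  "plan": [
    {"x":-0.042,"y":-0.008,"z":-0.02,"rx":0.004,"ry":-0.003,"rz":0.142},
    {"x":-0.084,"y":-0.015,"z":-0.035,"rx":0.004,"ry":-0.003,"rz":0.284},
    {"x":-0.126,"y":-0.023,"z":-0.042,"rx":0.004,"ry":-0.003,"rz":0.426},
    {"x":-0.168,"y":-0.031,"z":-0.042,"rx":0.004,"ry":-0.003,"rz":0.568},
    {"x":-0.21,"y":-0.039,"z":-0.042,"rx":0.004,"ry":-0.003,"rz":0.71}
  ]
}}

```text
time_s: 12.6
tool_pos: [0.5008, -0.1685, 0.2621]
orientation: [0.932, 0.361, 0.001, 0.001]
contact_force: [1.1, 0.7, -2.4]
width: 0.696
```

Run:
```python
from h import *
o=st();print(yawdeg())
to(.44,-.37,.26,-88)
```

```text
t 12.6 p [ 0.5008 -0.1685  0.2621] q [9.325e-01 3.613e-01 7.000e-04 1.500e-03] F [ 1.08  0.74 -2.36] w 0.696
-47.64295807443117
d [-0.1807  0.1079  0.0024] rot [ 0.003  -0.0013  0.7044]
```

Request:
{"method": "carry_out", "body": {
  "plan": [
    {"x":-0.036,"y":0.022,"z":0.002,"rx":0.003,"ry":0,"rz":0.142},
    {"x":-0.072,"y":0.043,"z":0.002,"rx":0.003,"ry":0,"rz":0.284},
    {"x":-0.108,"y":0.065,"z":0.002,"rx":0.003,"ry":0,"rz":0.426},
    {"x":-0.145,"y":0.086,"z":0.002,"rx":0.003,"ry":0,"rz":0.568},
    {"x":-0.181,"y":0.108,"z":0.002,"rx":0.003,"ry":0,"rz":0.704}
  ]
}}

```text
time_s: 13.1
tool_pos: [0.4388, -0.3717, 0.2619]
orientation: [1.0, 0.015, 0.001, 0.0]
contact_force: [0.8, 0.9, -1.5]
width: 0.695
```

Request:
{"method": "carry_out", "body": {
  "plan": [
    {"x":0,"y":0,"z":0,"rx":0,"ry":0,"rz":0},
    {"x":0,"y":0,"z":0,"rx":0,"ry":0,"rz":0}
  ]
}}

```text
time_s: 13.3
tool_pos: [0.4383, -0.3721, 0.2628]
orientation: [1.0, 0.014, 0.001, 0.0]
contact_force: [0.2, -0.1, -1.9]
width: 0.694
```

Run:
```python
from h import *
o=st();print(yawdeg())
F=grab("wrist");np.save("W7.npy",F,allow_pickle=True)
panel(F,(.5285,-.37,.10),.100,(0,0,140),(180,40,185),56)
held(F)
g=F["img"].max(2).astype(int);print(g[220,240:275].tolist(),g[220,365:395].tolist());print("col320",g[140:175,320].tolist())
Rt=Ro.from_quat(o["orientation"]).as_matrix()
for v in (156,162): print(Rt.T@(onz(F,320,v,o["tool_pos"][2]+.0284)-np.array(o["tool_pos"])))
save(F,"w7.png")
```

```text
t 13.3 p [ 0.4383 -0.3721  0.2628] q [9.999e-01 1.430e-02 1.400e-03 4.000e-04] F [ 0.18 -0.12 -1.88] w 0.694
-88.36682289567547
c 0.5282 -0.3696 yaw -11.48 size 54.4 94.6 area 4985 px [316. 101.]
line y0 -0.0272 slope deg -0.02 n 39
line y0 0.0281 slope deg 0.02 n 39
[96, 94, 96, 96, 98, 97, 99, 96, 98, 115, 123, 124, 128, 120, 98, 77, 87, 96, 97, 94, 105, 156, 156, 153, 154, 155, 130, 57, 96, 157, 158, 158, 156, 150, 152] [163, 88, 184, 219, 220, 219, 221, 224, 173, 108, 92, 96, 87, 87, 139, 172, 201, 198, 200, 192, 110, 84, 88, 91, 89, 91, 91, 89, 87, 85]
col320 [216, 216, 217, 210, 199, 216, 216, 217, 215, 215, 215, 215, 214, 213, 216, 217, 208, 147, 74, 75, 78, 82, 82, 78, 76, 82, 97, 144, 187, 204, 207, 199, 183, 156, 144]
[ 0.05459189  0.00101324 -0.02824184]
[ 0.05215231  0.00102285 -0.02824886]
```

View pics/w7.png

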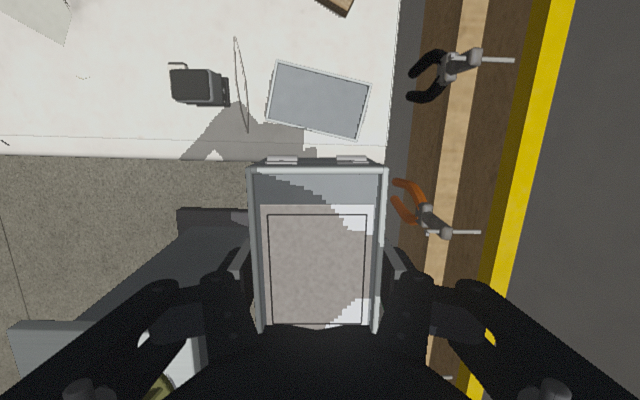

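Plain case seated on the deep one: wrist gives (0.528,-0.370), yaw -11.5° for its lid versus (0.528,-0.3705), -11.7° for the deep case. The labelled case is held straight (slope 0°).

Run:
```python
from h import *
to(.5278,-.3702,.19,-11.7)
```

```text
d [0.0888 0.0015 0.073 ] rot [ 0.0027 -0.0019 -1.3363]
```

Request:
{"method": "carry_out", "body": {
  "plan": [
    {"x":0.02,"y":0,"z":0.0,"rx":0.002,"ry":-0.002,"rz":-0.14},
    {"x":0.04,"y":0,"z":0.01,"rx":0.002,"ry":-0.002,"rz":-0.28},
    {"x":0.06,"y":0,"z":0.02,"rx":0.002,"ry":-0.002,"rz":-0.42},
    {"x":0.08,"y":0.001,"z":0.03,"rx":0.002,"ry":-0.002,"rz":-0.56},
    {"x":0.089,"y":0.0015,"z":0.04,"rx":0.002,"ry":-0.002,"rz":-0.7}
  ]
}}

```text
time_s: 13.85
tool_pos: [0.5298, -0.3682, 0.223]
orientation: [0.932, 0.362, 0.0, -0.0]
contact_force: [0.1, -0.2, -2.7]
width: 0.698
```

Request:
{"method": "carry_out", "body": {
  "plan": [
    {"x":0,"y":0,"z":0.01,"rx":0,"ry":0,"rz":-0.14},
    {"x":0,"y":0,"z":0.02,"rx":0,"ry":0,"rz":-0.28},
    {"x":0,"y":0,"z":0.03,"rx":0,"ry":0,"rz":-0.42},
    {"x":0,"y":0,"z":0.04,"rx":0,"ry":0,"rz":-0.56},
    {"x":0,"y":0,"z":0.05,"rx":0,"ry":0,"rz":-0.63}
  ]
}}

```text
time_s: 14.35
tool_pos: [0.5306, -0.3666, 0.1733]
orientation: [0.772, 0.636, 0.001, 0.0]
contact_force: [-0.4, -0.3, -1.1]
width: 0.695
```

Run:
```python
from h import *
o=st();print(yawdeg())
to(.5278,-.3702,.125,-11.7)
```

```text
t 14.35 p [ 0.5306 -0.3666  0.1733] q [7.717e-01 6.360e-01 6.000e-04 3.000e-04] F [-0.41 -0.32 -1.11] w 0.695
-11.010513109002988
d [-0.0041 -0.0021  0.0483] rot [ 0.0012 -0.0005  0.012 ]
```

Request:
{"method": "carry_out", "body": {
  "plan": [
    {"x":-0.004,"y":-0.002,"z":0.01,"rx":0.001,"ry":0,"rz":0.012},
    {"x":-0.004,"y":-0.002,"z":0.03,"rx":0.001,"ry":0,"rz":0.012},
    {"x":-0.004,"y":-0.002,"z":0.046,"rx":0.001,"ry":0,"rz":0.012},
    {"x":-0.004,"y":-0.002,"z":0.046,"rx":0.001,"ry":0,"rz":0.012},
    {"x":-0.004,"y":-0.002,"z":0.046,"rx":0.001,"ry":0,"rz":0.012}
  ]
}}

```text
time_s: 14.85
tool_pos: [0.5281, -0.3699, 0.1277]
orientation: [0.776, 0.631, 0.0, -0.0]
contact_force: [-0.1, 0.8, -0.2]
width: 0.694
```

Run:
```python
from h import *
o=st();print(yawdeg())
to(.5278,-.3702,.119,-11.7)
```

```text
t 14.85 p [ 0.5281 -0.3699  0.1277] q [ 7.756e-01  6.313e-01  3.000e-04 -1.000e-04] F [-0.07  0.83 -0.23] w 0.694
-11.713340509395326
d [-0.0003 -0.0003  0.0087] rot [ 0.0002 -0.0005 -0.0002]
```

Request:
{"method": "carry_out", "body": {
  "plan": [
    {"x":-0.0003,"y":-0.0003,"z":0.003,"rx":0,"ry":0,"rz":0},
    {"x":-0.0003,"y":-0.0003,"z":0.006,"rx":0,"ry":0,"rz":0},
    {"x":-0.0003,"y":-0.0003,"z":0.009,"rx":0,"ry":0,"rz":0},
    {"x":-0.0003,"y":-0.0003,"z":0.0105,"rx":0,"ry":0,"rz":0},
    {"x":-0.0003,"y":-0.0003,"z":0.0115,"rx":0,"ry":0,"rz":0}
  ]
}}

```text
time_s: 15.35
tool_pos: [0.5277, -0.3702, 0.116]
orientation: [0.776, 0.631, 0.0, -0.0]
contact_force: [0.3, -0.1, -1.5]
width: 0.695
```

Request:
{"method": "carry_out", "body": {
  "plan": [
    {"x":0,"y":0,"z":0.0004,"rx":0,"ry":0,"rz":0},
    {"x":0,"y":0,"z":0.0008,"rx":0,"ry":0,"rz":0},
    {"x":0,"y":0,"z":0.001,"rx":0,"ry":0,"rz":0}
  ]
}}

```text
time_s: 15.65
tool_pos: [0.5278, -0.3702, 0.1152]
orientation: [0.776, 0.631, 0.0, -0.0]
contact_force: [-0.8, 0.1, 0.6]
width: 0.695
```

Run:
```python
from h import *
o=st();print(yawdeg(),o["moment"])
```

```text
t 15.65 p [ 0.5278 -0.3702  0.1152] q [ 7.756e-01  6.312e-01  3.000e-04 -0.000e+00] F [-0.85  0.1   0.57] w 0.695
-11.719256115776904 [ 0.05535617  0.01795564 -0.02901459]
```

Just touching at the expected height; a little further, then release and retreat toward the stamp.

Request:
{"method": "carry_out", "body": {
  "plan": [
    {"x":0,"y":0,"z":0.0004,"rx":0,"ry":0,"rz":0},
    {"x":0,"y":0,"z":0.0008,"rx":0,"ry":0,"rz":0},
    {"x":0,"y":0,"z":0.0008,"rx":0,"ry":0,"rz":0}
  ]
}}

```text
time_s: 15.95
tool_pos: [0.5279, -0.3703, 0.1151]
orientation: [0.776, 0.631, 0.0, 0.0]
contact_force: [-1.5, 1.8, 6.2]
width: 0.698
```

Request:
{"method": "carry_out", "body": {
  "plan": [
    {"x":0,"y":0,"z":0,"rx":0,"ry":0,"rz":0},
    {"x":0,"y":0,"z":0,"rx":0,"ry":0,"rz":0},
    {"x":0,"y":0,"z":0,"rx":0,"ry":0,"rz":0},
    {"x":0,"y":0,"z":0,"rx":0,"ry":0,"rz":0}
  ],
  "grip": 0.75
}}

```text
time_s: 16.35
tool_pos: [0.5279, -0.3703, 0.1151]
orientation: [0.776, 0.631, 0.0, 0.0]
contact_force: [0.6, 0.2, -0.3]
width: 0.87
```

Request:
{"method": "carry_out", "body": {
  "plan": [
    {"x":0,"y":0,"z":-0.02,"rx":0,"ry":0,"rz":0},
    {"x":0,"y":0,"z":-0.06,"rx":0,"ry":0,"rz":0},
    {"x":0,"y":0,"z":-0.1,"rx":0,"ry":0,"rz":-0.1},
    {"x":0.04,"y":0,"z":-0.12,"rx":0,"ry":0,"rz":-0.2},
    {"x":0.08,"y":0,"z":-0.12,"rx":0,"ry":0,"rz":-0.2}
  ]
}}

```text
time_s: 16.85
tool_pos: [0.5447, -0.292, 0.2385]
orientation: [0.708, 0.706, 0.001, 0.003]
contact_force: [1.5, 0.2, 0.4]
width: 0.878
```

Run:
```python
from h import *
o=st();print(yawdeg())
T=np.load("T.npy",allow_pickle=True).item()
# stamp top (black) from first top view, z=.075
im=T["img"];u,v=336,243
m=(im.max(2)<70).astype(np.uint8)*255;w=np.zeros_like(m);w[225:262,315:362]=1;m*=w
n,L,s,c=cv2.connectedComponentsWithStats(m);k=1+np.argmax(s[1:,4]);print(s[k],c[k])
to(.545,-.17,.20,0)
```

```text
t 16.85 p [ 0.5447 -0.292   0.2385] q [0.7081 0.7062 0.0009 0.003 ] F [1.46 0.16 0.45] w 0.878
-0.15367293778217364
[328 236  21  17 348] [337.97988506 244.11494253]
d [ 0.1221 -0.0002  0.0382] rot [ 0.0056  0.0029 -0.0027]
```

Request:
{"method": "carry_out", "body": {
  "plan": [
    {"x":0.025,"y":0,"z":0.015,"rx":0.005,"ry":0.003,"rz":0},
    {"x":0.025,"y":0,"z":0.03,"rx":0.005,"ry":0.003,"rz":0},
    {"x":0.025,"y":0,"z":0.03,"rx":0.005,"ry":0.003,"rz":0},
    {"x":0.025,"y":0,"z":0.03,"rx":0.005,"ry":0.003,"rz":0}
  ]
}}

```text
time_s: 17.25
tool_pos: [0.5449, -0.2674, 0.2088]
orientation: [0.708, 0.706, 0.0, 0.0]
contact_force: [-0.2, -0.2, 0.3]
width: 0.873
```

Run:
```python
from h import *
o=st();print(yawdeg())
F=grab("wrist");np.save("W8.npy",F,allow_pickle=True)
u,v=proj(F,(.547,-.219,.075)).round().astype(int);print(u,v)
x0,y0=u-65,max(v-55,0);print(x0,y0)
b=F["img"][y0:y0+110,x0:x0+130]
S=grab("side");c=S["img"][140:230,300:408]
cv2.imwrite("pics/w8.png",np.vstack([cv2.resize(b,(650,550)), ])[:,:,::-1])
np.save("S8.npy",S,allow_pickle=True)
```

```text
t 17.25 p [ 0.5449 -0.2674  0.2088] q [7.081e-01 7.061e-01 2.000e-04 1.000e-04] F [-0.22 -0.23  0.26] w 0.873
-0.16880290508014303
318 145
253 90
```

View pics/w8.png

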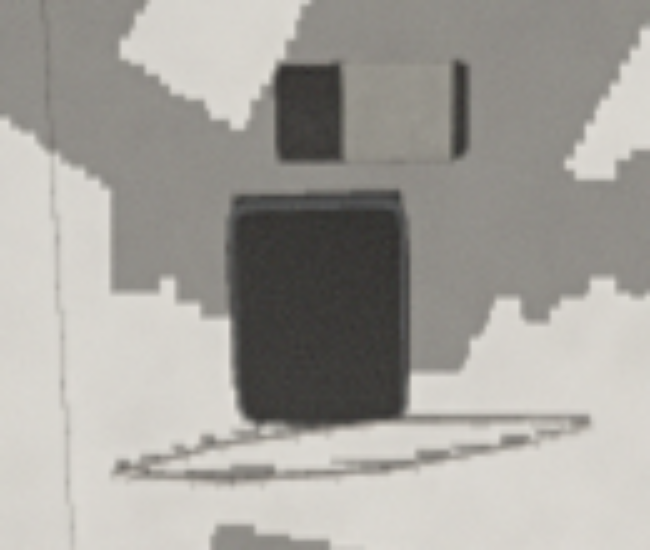

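Run:
```python
from h import *
F=np.load("W8.npy",allow_pickle=True).item();im=F["img"].astype(int)
print(im[150,294:340].max(1).tolist());print(im[122:180,317].max(1).tolist())
m=(im.max(2)<66).astype(np.uint8); w=np.zeros_like(m);w[131:177,296:337]=1;m*=w
m=cv2.morphologyEx(m,cv2.MORPH_OPEN,np.ones((5,5)))
cs,_=cv2.findContours(m,cv2.RETR_EXTERNAL,cv2.CHAIN_APPROX_NONE);c=max(cs,key=len)
P=np.array([onz(F,a,b,.075)[:2] for a,b in c[:,0]])*1000
print(cv2.minAreaRect(P.astype(np.float32)))
# edge lines left/right
for s in (0,1):
  L=[]
  for v in range(138,168):
    us=np.where(m[v])[0]; L.append(onz(F,us[[0,-1][s]]+[-.5,.5][s],v,.075)[:2])
  L=np.array(L);f=np.polyfit(L[:,1],L[:,0],1);print("x edge",f[1]+f[0]*-.219,"yaw",-np.degrees(np.arctan(f[0])))
T=np.load("T.npy",allow_pickle=True).item();t=T["img"].astype(int)
m=(t.max(2)<60).astype(np.uint8);w=np.zeros_like(m);w[225:262,326:362]=1;m*=w
cs,_=cv2.findContours(m,cv2.RETR_EXTERNAL,cv2.CHAIN_APPROX_NONE);c=max(cs,key=len)
P=np.array([onz(T,a,b,.075)[:2] for a,b in c[:,0]])*1000
print("top",cv2.minAreaRect(P.astype(np.float32)))
```

```text
[145, 144, 145, 146, 128, 80, 75, 61, 62, 63, 59, 59, 59, 60, 60, 62, 56, 59, 63, 59, 56, 60, 61, 58, 57, 58, 64, 60, 61, 58, 58, 60, 58, 56, 59, 60, 56, 53, 56, 84, 77, 148, 150, 147, 147, 144]
[104, 150, 146, 147, 146, 145, 109, 70, 84, 87, 56, 52, 59, 51, 58, 57, 59, 59, 61, 59, 59, 55, 56, 55, 62, 61, 55, 58, 58, 61, 63, 60, 55, 62, 61, 62, 57, 60, 62, 59, 67, 63, 62, 61, 62, 64, 60, 63, 64, 62, 63, 60, 79, 126, 179, 216, 220, 218]
((544.68896484375, -224.3406219482422), (31.089950561523438, 35.243682861328125), 0.716921329498291)
x edge 0.5292052747360042 yaw 9.4280313862861
x edge 0.5606676151097099 yaw -0.3500898322081162
top ((545.294921875, -223.3394012451172), (33.451602935791016, 42.176414489746094), 0.6422854065895081)
```

Run:
```python
from h import *
F=np.load("W8.npy",allow_pickle=True).item()
print(onz(F,316.9,152.9,.075), [onz(F,u,v,.052)[0] for u,v in((298.7,150),(334.7,150))])
to(.5452,-.2238,.034,.6)
```

```text
[ 0.54542748 -0.22682726  0.075     ] [np.float64(0.5261846121666421), np.float64(0.5643986053484176)]
d [ 0.0441 -0.0002  0.1752] rot [ 0.0014  0.0004 -0.0139]
```

Request:
{"method": "carry_out", "body": {
  "plan": [
    {"x":0.02,"y":0,"z":0.03,"rx":0.001,"ry":0,"rz":-0.014},
    {"x":0.043,"y":0,"z":0.05,"rx":0.001,"ry":0,"rz":-0.014},
    {"x":0.043,"y":0,"z":0.08,"rx":0.001,"ry":0,"rz":-0.014},
    {"x":0.043,"y":0,"z":0.09,"rx":0.001,"ry":0,"rz":-0.014},
    {"x":0.043,"y":0,"z":0.09,"rx":0.001,"ry":0,"rz":-0.014}
  ],
  "grip": 0.4
}}

```text
time_s: 17.85
tool_pos: [0.545, -0.2253, 0.1186]
orientation: [0.704, 0.711, -0.0, -0.001]
contact_force: [0.2, -0.5, 1.2]
width: 0.7
```

Run:
```python
from h import *
st();print(yawdeg())
F=grab("wrist");np.save("W9.npy",F,allow_pickle=True)
im=F["img"].astype(int).max(2);u,v=proj(F,(.5454,-.225,.075)).round().astype(int);print(u,v)
for a in (v-10,v,v+10): print(a,im[a,u-36:u+37].tolist())
print(im[v-50:v+45,u].tolist())
to(.5454,-.225,.034,.6)
```

```text
t 17.85 p [ 0.545  -0.2253  0.1186] q [ 7.036e-01  7.106e-01 -3.000e-04 -5.000e-04] F [ 0.22 -0.48  1.16] w 0.7
0.56520916777741
317 223
213 [217, 216, 217, 218, 215, 217, 215, 216, 215, 218, 222, 149, 92, 71, 58, 58, 62, 62, 62, 59, 57, 59, 61, 59, 60, 57, 60, 57, 62, 62, 61, 60, 61, 56, 57, 62, 59, 57, 60, 56, 59, 56, 63, 61, 60, 57, 59, 57, 55, 61, 58, 62, 56, 60, 57, 59, 58, 58, 68, 74, 118, 218, 219, 216, 215, 214, 215, 216, 215, 215, 217, 217, 217]
223 [218, 216, 216, 217, 216, 218, 216, 216, 217, 217, 222, 197, 113, 102, 69, 62, 70, 57, 61, 66, 63, 63, 62, 57, 60, 60, 59, 60, 59, 60, 57, 62, 59, 57, 59, 61, 58, 59, 61, 58, 60, 60, 60, 57, 56, 58, 57, 63, 58, 58, 58, 58, 61, 61, 58, 55, 58, 58, 75, 76, 130, 218, 220, 217, 216, 214, 215, 214, 214, 215, 214, 215, 215]
233 [218, 216, 215, 217, 219, 219, 219, 219, 218, 220, 221, 225, 147, 114, 76, 66, 64, 70, 70, 70, 72, 67, 70, 71, 72, 70, 68, 70, 71, 68, 68, 72, 69, 69, 62, 65, 66, 63, 61, 64, 59, 59, 58, 56, 59, 60, 65, 56, 61, 61, 58, 53, 61, 58, 58, 61, 55, 62, 110, 94, 120, 183, 186, 185, 184, 185, 183, 184, 185, 185, 186, 185, 185]
[149, 150, 139, 87, 52, 58, 58, 59, 75, 63, 60, 72, 73, 71, 71, 71, 76, 74, 73, 80, 88, 93, 89, 65, 55, 61, 55, 54, 59, 56, 63, 59, 60, 54, 60, 59, 61, 62, 55, 58, 59, 58, 62, 57, 59, 59, 65, 59, 60, 58, 58, 57, 55, 59, 53, 60, 57, 59, 59, 63, 66, 68, 72, 67, 72, 67, 67, 70, 64, 67, 69, 70, 69, 71, 70, 70, 66, 65, 132, 201, 216, 214, 214, 214, 215, 219, 206, 146, 145, 146, 148, 151, 148, 149, 147]
d [ 0.0006 -0.0002  0.0859] rot [ 0.0007  0.0005 -0.0007]
```

Request:
{"method": "carry_out", "body": {
  "plan": [
    {"x":0.0005,"y":0,"z":0.03,"rx":0,"ry":0,"rz":0},
    {"x":0.0005,"y":0,"z":0.06,"rx":0,"ry":0,"rz":0},
    {"x":0.0005,"y":0,"z":0.078,"rx":0,"ry":0,"rz":0},
    {"x":0.0005,"y":0,"z":0.085,"rx":0,"ry":0,"rz":0},
    {"x":0.0005,"y":0,"z":0.085,"rx":0,"ry":0,"rz":0}
  ]
}}

```text
time_s: 18.4
tool_pos: [0.5459, -0.2256, 0.0355]
orientation: [0.704, 0.71, 0.0, 0.001]
contact_force: [-0.2, 0.5, -0.2]
width: 0.698
```

Request:
{"method": "carry_out", "body": {
  "plan": [
    {"x":0,"y":0,"z":0,"rx":0,"ry":0,"rz":0},
    {"x":0,"y":0,"z":0,"rx":0,"ry":0,"rz":0},
    {"x":0,"y":0,"z":0,"rx":0,"ry":0,"rz":0},
    {"x":0,"y":0,"z":0,"rx":0,"ry":0,"rz":0},
    {"x":0,"y":0,"z":0,"rx":0,"ry":0,"rz":0}
  ],
  "grip": -0.6,
  "grip_force": 60
}}

```text
time_s: 18.9
tool_pos: [0.5464, -0.2259, 0.0362]
orientation: [0.704, 0.71, 0.0, 0.002]
contact_force: [1.9, -1.3, 3.1]
width: 0.416
```

Run:
```python
from h import *
st();print(yawdeg())
```

```text
t 18.9 p [ 0.5464 -0.2259  0.0362] q [7.038e-01 7.104e-01 4.000e-04 1.600e-03] F [ 1.94 -1.27  3.14] w 0.416
0.5305503789632825
```

Request:
{"method": "carry_out", "body": {
  "plan": [
    {"x":0,"y":0,"z":-0.01,"rx":0,"ry":0,"rz":0},
    {"x":0,"y":0,"z":-0.04,"rx":0,"ry":0,"rz":0},
    {"x":0,"y":0,"z":-0.09,"rx":0,"ry":0,"rz":0},
    {"x":0,"y":0,"z":-0.14,"rx":0,"ry":0,"rz":0},
    {"x":0,"y":0,"z":-0.19,"rx":0,"ry":0,"rz":0}
  ]
}}

```text
time_s: 19.4
tool_pos: [0.5451, -0.2251, 0.2284]
orientation: [0.704, 0.71, 0.0, 0.001]
contact_force: [1.4, -0.7, -1.7]
width: 0.409
```

Run:
```python
from h import *
st();print(yawdeg())
T=grab("top");np.save("T9.npy",T,allow_pickle=True)
u,v=proj(T,(.5283,-.37,.14)).round().astype(int);print(u,v,T["img"][v,u-3:u+3].mean(0),T["img"][v,u-25:u+26].max(1).tolist())
to(.43,-.37,.26,-88)
```

```text
t 19.4 p [ 0.5451 -0.2251  0.2284] q [7.038e-01 7.104e-01 3.000e-04 9.000e-04] F [ 1.37 -0.71 -1.72] w 0.409
0.5349240620311214
415 253 [220.16666667 221.83333333 223.33333333] [40, 72, 92, 100, 101, 99, 101, 99, 100, 100, 98, 101, 99, 98, 94, 79, 95, 169, 221, 227, 224, 225, 223, 224, 224, 223, 223, 223, 224, 224, 224, 223, 224, 224, 223, 224, 225, 225, 214, 194, 213, 193, 151, 137, 138, 137, 139, 129, 102, 142, 188]
d [-0.1429 -0.1184 -0.0228] rot [ 0.0148 -0.0046  1.5453]
```

Request:
{"method": "carry_out", "body": {
  "plan": [
    {"x":-0.015,"y":-0.015,"z":-0.02,"rx":0,"ry":0,"rz":0.145},
    {"x":-0.03,"y":-0.03,"z":-0.03,"rx":0,"ry":0,"rz":0.29},
    {"x":-0.05,"y":-0.045,"z":-0.03,"rx":0,"ry":0,"rz":0.435},
    {"x":-0.07,"y":-0.06,"z":-0.03,"rx":0,"ry":0,"rz":0.58},
    {"x":-0.09,"y":-0.075,"z":-0.03,"rx":0,"ry":0,"rz":0.725}
  ]
}}

```text
time_s: 19.95
tool_pos: [0.4718, -0.3169, 0.2673]
orientation: [0.911, 0.412, 0.004, 0.005]
contact_force: [0.7, -0.3, -0.8]
width: 0.412
```

Run:
```python
from h import *
st();print(yawdeg())
to(.43,-.37,.26,-88)
```

```text
t 19.95 p [ 0.4718 -0.3169  0.2673] q [0.9111 0.4121 0.0042 0.0049] F [ 0.69 -0.29 -0.77] w 0.412
-41.32509174546974
d [-0.0675  0.0036  0.0071] rot [ 0.0102 -0.0085  0.8146]
```

Request:
{"method": "carry_out", "body": {
  "plan": [
    {"x":-0.02,"y":0,"z":0,"rx":0.01,"ry":-0.008,"rz":0.145},
    {"x":-0.04,"y":0.002,"z":0.003,"rx":0.01,"ry":-0.008,"rz":0.29},
    {"x":-0.06,"y":0.003,"z":0.007,"rx":0.01,"ry":-0.008,"rz":0.435},
    {"x":-0.067,"y":0.0035,"z":0.007,"rx":0.01,"ry":-0.008,"rz":0.58},
    {"x":-0.067,"y":0.0035,"z":0.007,"rx":0.01,"ry":-0.008,"rz":0.725}
  ]
}}

```text
time_s: 20.45
tool_pos: [0.4292, -0.37, 0.2598]
orientation: [0.998, 0.059, -0.0, -0.0]
contact_force: [-1.0, -0.2, -0.2]
width: 0.411
```

Request:
{"method": "carry_out", "body": {
  "plan": [
    {"x":0,"y":0,"z":0,"rx":0,"ry":0,"rz":0.05},
    {"x":0,"y":0,"z":0,"rx":0,"ry":0,"rz":0.05},
    {"x":0,"y":0,"z":0,"rx":0,"ry":0,"rz":0.05}
  ]
}}

```text
time_s: 20.75
tool_pos: [0.4291, -0.3698, 0.2598]
orientation: [0.999, 0.035, -0.001, -0.001]
contact_force: [-0.1, -0.4, -1.2]
width: 0.412
```

Run:
```python
from h import *
o=st();print(yawdeg())
F=grab("wrist");np.save("W10.npy",F,allow_pickle=True);im=F["img"].astype(int).max(2)
u,v=proj(F,(.5283,-.37,.14)).round().astype(int);print(u,v,F["img"][v,u]);print(im[v,u-60:u+61].tolist());print(im[v-45:v+60,u].tolist())
```

```text
t 20.75 p [ 0.4291 -0.3698  0.2598] q [ 9.994e-01  3.470e-02 -6.000e-04 -5.000e-04] F [-0.14 -0.36 -1.16] w 0.412
-86.01934293873556
325 87 [216 217 219]
[169, 194, 216, 174, 130, 160, 165, 163, 164, 161, 159, 161, 162, 160, 162, 163, 164, 163, 163, 160, 133, 219, 223, 221, 223, 211, 146, 215, 222, 220, 219, 220, 220, 220, 219, 219, 219, 220, 220, 219, 219, 218, 219, 218, 217, 219, 218, 219, 221, 220, 220, 219, 217, 217, 219, 219, 220, 219, 219, 218, 219, 218, 219, 221, 218, 218, 219, 218, 220, 220, 219, 218, 217, 219, 221, 219, 220, 219, 218, 219, 218, 218, 220, 219, 219, 218, 217, 220, 221, 220, 217, 220, 221, 183, 187, 220, 222, 220, 222, 181, 157, 157, 157, 159, 157, 157, 156, 156, 157, 155, 157, 154, 156, 157, 158, 128, 130, 202, 205, 181, 213]
[216, 217, 217, 217, 208, 186, 193, 206, 194, 132, 114, 158, 179, 213, 224, 216, 179, 164, 221, 223, 219, 218, 218, 216, 217, 219, 220, 221, 220, 221, 220, 217, 217, 218, 220, 220, 220, 219, 218, 217, 219, 220, 218, 221, 220, 219, 218, 220, 219, 218, 218, 219, 217, 217, 216, 219, 219, 220, 219, 217, 217, 217, 216, 219, 219, 218, 218, 217, 218, 217, 220, 220, 200, 169, 222, 223, 209, 164, 150, 170, 206, 200, 162, 174, 218, 219, 218, 217, 218, 217, 217, 217, 217, 218, 209, 199, 217, 217, 216, 215, 216, 215, 214, 215, 216]
```

Run:
```python
from h import *
F=np.load("W10.npy",allow_pickle=True).item();im=F["img"].astype(int).max(2);o=r.get_obs()
Rt=Ro.from_quat(o["orientation"]).as_matrix();p=np.array(o["tool_pos"])
panel(F,(.5283,-.37,.14),.140,(0,0,200),(180,40,255),38)
panel(F,(.5283,-.37,.14),.140,(0,0,135),(180,40,180),50)
u,v=proj(F,p+Rt@[0,0,-.041]).round().astype(int);print(u,v)
print(im[v-15,u-75:u+76:2].tolist());print(im[v+5,u-75:u+76:2].tolist());print(im[v-90:v+80:2,u].tolist())
b=F["img"][20:400,140:500]
cv2.imwrite("pics/w10.png",cv2.resize(b,None,fx=1.5,fy=1.5)[:,:,::-1])
T=np.load("T9.npy",allow_pickle=True).item()
panel(T,(.5283,-.37,.14),.140,(0,0,205),(180,40,255),16)
```

```text
c 0.528 -0.3695 yaw -11.57 size 43.0 55.7 area 3319 px [324.  86.]
c 0.5356 -0.3306 yaw 79.9 size 14.1 54.4 area 872 px [282.  69.]
317 292
[21, 30, 32, 25, 25, 30, 30, 25, 22, 27, 27, 26, 26, 22, 17, 38, 37, 25, 23, 42, 24, 25, 29, 22, 31, 29, 29, 30, 28, 27, 24, 27, 26, 33, 30, 20, 29, 29, 22, 34, 26, 25, 34, 31, 26, 32, 27, 27, 30, 29, 30, 27, 26, 30, 30, 20, 50, 17, 24, 35, 31, 31, 18, 29, 27, 31, 29, 33, 25, 35, 30, 27, 32, 26, 26, 30]
[14, 26, 28, 27, 28, 28, 29, 24, 20, 26, 26, 23, 20, 20, 20, 27, 34, 18, 17, 67, 24, 26, 23, 22, 27, 27, 21, 31, 33, 28, 24, 25, 33, 28, 18, 26, 29, 28, 34, 30, 28, 27, 24, 33, 22, 20, 30, 27, 32, 27, 20, 29, 32, 28, 22, 25, 42, 8, 35, 35, 29, 32, 25, 30, 23, 16, 19, 27, 27, 25, 21, 30, 27, 21, 27, 27]
[37, 51, 81, 107, 38, 59, 62, 60, 60, 57, 58, 60, 60, 57, 55, 60, 72, 80, 81, 73, 30, 25, 36, 34, 26, 34, 26, 32, 29, 26, 21, 28, 27, 34, 32, 28, 29, 28, 24, 32, 23, 23, 29, 23, 30, 24, 32, 13, 26, 21, 25, 22, 21, 23, 30, 28, 29, 27, 32, 29, 27, 24, 26, 23, 21, 28, 15, 17, 19, 24, 18, 24, 27, 25, 24, 29, 29, 22, 32, 20, 20, 24, 18, 19, 24]
c 0.5278 -0.3743 yaw 78.15 size 42.2 42.6 area 432 px [418. 253.]
```

View pics/w10.png

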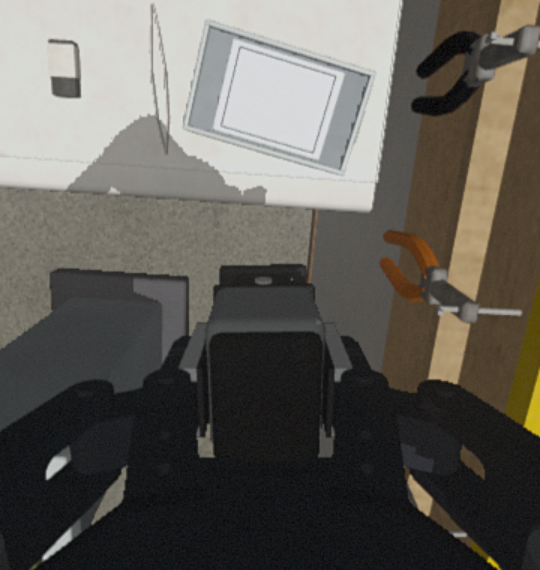

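Run:
```python
from h import *
F=np.load("W10.npy",allow_pickle=True).item();im=F["img"].astype(int).max(2);o=r.get_obs()
Rt=Ro.from_quat(o["orientation"]).as_matrix();p=np.array(o["tool_pos"])
for x,z in [(.0235,.036),(.0245,.036),(.0235,.030),(.0235,-.041),(.0225,-.041)]: print(x,z,proj(F,p+Rt@[x,0,z]).round(1))
print(im[192:260,300].tolist());print(im[192:260,340].tolist());print(im[203,278:355].tolist())
print([proj(F,p+Rt@[.0235,y,.036]).round(1)[0] for y in(-.019,.019)],[proj(F,p+Rt@[.0235,y,-.03]).round(1)[0] for y in(-.018,.018)])
to(.528,-.370,.25,-11.6)
```

```text
0.0235 0.036 [317.1 193. ]
0.0245 0.036 [317.1 191.5]
0.0235 0.03 [317.1 195.2]
0.0235 -0.041 [317.6 239.2]
0.0225 -0.041 [317.6 241.5]
[126, 116, 117, 120, 103, 39, 38, 38, 41, 44, 39, 34, 35, 37, 35, 32, 34, 31, 36, 45, 60, 60, 57, 61, 60, 59, 62, 55, 60, 58, 57, 59, 55, 59, 57, 58, 60, 58, 64, 59, 62, 64, 72, 76, 76, 78, 76, 81, 78, 57, 19, 30, 23, 23, 23, 32, 31, 34, 27, 29, 23, 29, 31, 24, 21, 32, 25, 27]
[126, 126, 126, 117, 43, 33, 52, 64, 52, 43, 46, 53, 33, 37, 35, 37, 38, 32, 39, 51, 61, 59, 64, 58, 59, 58, 59, 57, 59, 57, 59, 56, 58, 57, 58, 59, 60, 54, 61, 63, 62, 70, 73, 77, 77, 81, 79, 80, 75, 31, 26, 29, 25, 21, 32, 27, 27, 38, 31, 26, 29, 31, 32, 27, 26, 30, 29, 29]
[121, 119, 121, 125, 124, 115, 117, 126, 64, 28, 39, 37, 36, 41, 42, 40, 42, 37, 41, 38, 35, 32, 34, 35, 35, 31, 35, 35, 38, 33, 36, 36, 34, 36, 34, 32, 36, 27, 39, 33, 35, 32, 33, 32, 35, 35, 29, 39, 37, 37, 38, 33, 30, 34, 39, 31, 38, 34, 41, 39, 42, 37, 53, 55, 53, 49, 49, 65, 118, 113, 88, 84, 86, 84, 85, 84, 82]
[np.float64(288.3), np.float64(345.9)] [np.float64(275.7), np.float64(359.3)]
d [0.0986 0.0071 0.0097] rot [-1.6000e-03  3.0000e-04 -1.2989e+00]
```

Request:
{"method": "carry_out", "body": {
  "plan": [
    {"x":0.02,"y":0.001,"z":0,"rx":-0.001,"ry":0,"rz":-0.14},
    {"x":0.04,"y":0.003,"z":0,"rx":-0.001,"ry":0,"rz":-0.28},
    {"x":0.06,"y":0.005,"z":0,"rx":-0.001,"ry":0,"rz":-0.42},
    {"x":0.08,"y":0.007,"z":0,"rx":-0.001,"ry":0,"rz":-0.56},
    {"x":0.098,"y":0.007,"z":0.0,"rx":-0.001,"ry":0,"rz":-0.7}
  ]
}}

```text
time_s: 21.3
tool_pos: [0.5283, -0.3698, 0.2594]
orientation: [0.926, 0.379, -0.0, -0.0]
contact_force: [-0.4, 0.7, -1.9]
width: 0.414
```

Request:
{"method": "carry_out", "body": {
  "plan": [
    {"x":0,"y":0,"z":0,"rx":0,"ry":0,"rz":-0.14},
    {"x":0,"y":0,"z":0,"rx":0,"ry":0,"rz":-0.28},
    {"x":0,"y":0,"z":0.01,"rx":0,"ry":0,"rz":-0.42},
    {"x":0,"y":0,"z":0.02,"rx":0,"ry":0,"rz":-0.56},
    {"x":0,"y":0,"z":0.03,"rx":0,"ry":0,"rz":-0.6}
  ]
}}

```text
time_s: 21.8
tool_pos: [0.5283, -0.3696, 0.229]
orientation: [0.77, 0.638, -0.0, -0.001]
contact_force: [0.3, -0.2, -1.0]
width: 0.414
```

Run:
```python
from h import *
o=st();print(yawdeg())
to(.5285,-.3698,.195,-11.6)
```

```text
t 21.8 p [ 0.5283 -0.3696  0.229 ] q [ 7.700e-01  6.381e-01 -3.000e-04 -7.000e-04] F [ 0.3  -0.23 -1.03] w 0.414
-10.704000182746883
d [-0.0002  0.0003  0.034 ] rot [-0.0015 -0.0003  0.0156]
```

Request:
{"method": "carry_out", "body": {
  "plan": [
    {"x":-0.0002,"y":0.0003,"z":0.015,"rx":-0.0015,"ry":0,"rz":0.016},
    {"x":-0.0002,"y":0.0003,"z":0.03,"rx":-0.0015,"ry":0,"rz":0.016},
    {"x":-0.0002,"y":0.0003,"z":0.04,"rx":-0.0015,"ry":0,"rz":0.016},
    {"x":-0.0002,"y":0.0003,"z":0.045,"rx":-0.0015,"ry":0,"rz":0.016},
    {"x":-0.0002,"y":0.0003,"z":0.045,"rx":-0.0015,"ry":0,"rz":0.016}
  ]
}}

```text
time_s: 22.3
tool_pos: [0.5284, -0.3697, 0.1834]
orientation: [0.775, 0.632, 0.0, -0.001]
contact_force: [-0.3, -0.8, -1.0]
width: 0.414
```

Run:
```python
from h import *
o=st();print(yawdeg())
to(.5285,-.3698,.177,-11.6)
S=grab("side");np.save("S11.npy",S,allow_pickle=True)
```

```text
t 22.3 p [ 0.5284 -0.3697  0.1834] q [ 7.75e-01  6.32e-01  0.00e+00 -6.00e-04] F [-0.34 -0.84 -0.99] w 0.414
-11.604335826379002
d [-0.0001  0.0002  0.0064] rot [-0.0009 -0.0008 -0.0001]
```

Request:
{"method": "carry_out", "body": {
  "plan": [
    {"x":0,"y":0,"z":0.002,"rx":-0.001,"ry":-0.001,"rz":0},
    {"x":0,"y":0,"z":0.004,"rx":-0.001,"ry":-0.001,"rz":0},
    {"x":0,"y":0,"z":0.006,"rx":-0.001,"ry":-0.001,"rz":0},
    {"x":0,"y":0,"z":0.008,"rx":-0.001,"ry":-0.001,"rz":0}
  ]
}}

```text
time_s: 22.75
tool_pos: [0.5286, -0.3699, 0.1764]
orientation: [0.775, 0.632, 0.0, 0.001]
contact_force: [-1.1, 0.7, 2.9]
width: 0.409
```

Request:
{"method": "carry_out", "body": {
  "plan": [
    {"x":0,"y":0,"z":0.002,"rx":0,"ry":0,"rz":0},
    {"x":0,"y":0,"z":0.004,"rx":0,"ry":0,"rz":0},
    {"x":0,"y":0,"z":0.004,"rx":0,"ry":0,"rz":0}
  ]
}}

```text
time_s: 23.05
tool_pos: [0.5288, -0.3699, 0.1726]
orientation: [0.775, 0.632, 0.0, 0.001]
contact_force: [-0.8, 0.8, 5.4]
width: 0.413
```

Run:
```python
from h import *
o=st();print(yawdeg(),o["moment"])
```

```text
t 23.05 p [ 0.5288 -0.3699  0.1726] q [7.75e-01 6.32e-01 2.00e-04 1.20e-03] F [-0.84  0.75  5.37] w 0.413
-11.607595745422307 [0.13147593 0.05517205 0.06335358]
```

Request:
{"method": "carry_out", "body": {
  "plan": [
    {"x":0,"y":0,"z":0.002,"rx":0,"ry":0,"rz":0},
    {"x":0,"y":0,"z":0.004,"rx":0,"ry":0,"rz":0},
    {"x":0,"y":0,"z":0.006,"rx":0,"ry":0,"rz":0},
    {"x":0,"y":0,"z":0.007,"rx":0,"ry":0,"rz":0},
    {"x":0,"y":0,"z":0.007,"rx":0,"ry":0,"rz":0}
  ]
}}

```text
time_s: 23.55
tool_pos: [0.5291, -0.3701, 0.1665]
orientation: [0.775, 0.632, 0.0, 0.002]
contact_force: [-1.3, 1.9, 9.6]
width: 0.406
```

Request:
{"method": "carry_out", "body": {
  "plan": [
    {"x":0,"y":0,"z":0.001,"rx":0,"ry":0,"rz":0},
    {"x":0,"y":0,"z":0.0015,"rx":0,"ry":0,"rz":0},
    {"x":0,"y":0,"z":0.0015,"rx":0,"ry":0,"rz":0}
  ]
}}

```text
time_s: 23.85
tool_pos: [0.5295, -0.3702, 0.166]
orientation: [0.775, 0.632, 0.001, 0.003]
contact_force: [-1.8, 2.4, 8.3]
width: 0.411
```

Run:
```python
from h import *
o=st();print(yawdeg(),o["moment"]);to(.5286,-.3699,.162,-11.6)
```

```text
t 23.85 p [ 0.5295 -0.3702  0.166 ] q [0.7749 0.632  0.0008 0.0027] F [-1.75  2.38  8.28] w 0.411
-11.600463367925999 [ 0.37869127  0.06657136 -0.0101017 ]
d [ 0.0001 -0.0009  0.004 ] rot [ 0.0052  0.0023 -0.    ]
```

Request:
{"method": "carry_out", "body": {
  "plan": [
    {"x":0,"y":-0.0005,"z":0.001,"rx":0.005,"ry":0.002,"rz":0},
    {"x":0,"y":-0.0009,"z":0.002,"rx":0.005,"ry":0.002,"rz":0},
    {"x":0,"y":-0.0009,"z":0.003,"rx":0.005,"ry":0.002,"rz":0},
    {"x":0,"y":-0.0009,"z":0.004,"rx":0.005,"ry":0.002,"rz":0}
  ]
}}

```text
time_s: 24.25
tool_pos: [0.5297, -0.3705, 0.1652]
orientation: [0.775, 0.632, 0.001, 0.003]
contact_force: [-3.4, 5.8, 27.8]
width: 0.413
```

Run:
```python
from h import *
o=st();print(yawdeg(),o["moment"]);to(.5286,-.3699,.162,-11.6)
```

```text
t 24.25 p [ 0.5297 -0.3705  0.1652] q [0.7749 0.6321 0.0008 0.0026] F [-3.44  5.79 27.76] w 0.413
-11.592753227112956 [0.98600589 0.50834089 0.01455297]
d [ 0.0003 -0.0012  0.0032] rot [0.005  0.002  0.0001]
```

Force jumped to 28 N at about 12 mm of travel: the hood is on its stop. Lift straight off.

Request:
{"method": "carry_out", "body": {
  "plan": [
    {"x":0,"y":0,"z":-0.003,"rx":0,"ry":0,"rz":0},
    {"x":0,"y":-0.0004,"z":-0.007,"rx":0.001,"ry":0,"rz":0},
    {"x":0,"y":-0.0008,"z":-0.011,"rx":0.003,"ry":0.001,"rz":0},
    {"x":0,"y":-0.001,"z":-0.016,"rx":0.004,"ry":0.002,"rz":0},
    {"x":0,"y":-0.001,"z":-0.022,"rx":0.005,"ry":0.002,"rz":0}
  ]
}}

```text
time_s: 24.75
tool_pos: [0.5284, -0.3701, 0.1868]
orientation: [0.775, 0.632, -0.0, -0.001]
contact_force: [0.3, 0.7, -0.8]
width: 0.408
```

Request:
{"method": "carry_out", "body": {
  "plan": [
    {"x":0,"y":0,"z":-0.015,"rx":0,"ry":0,"rz":0},
    {"x":0,"y":0,"z":-0.04,"rx":0,"ry":0,"rz":0},
    {"x":0,"y":0,"z":-0.05,"rx":0,"ry":0,"rz":0},
    {"x":0,"y":0,"z":-0.05,"rx":0,"ry":0,"rz":0}
  ]
}}

```text
time_s: 25.15
tool_pos: [0.5288, -0.3705, 0.2387]
orientation: [0.775, 0.632, 0.0, 0.001]
contact_force: [0.5, -0.8, -1.8]
width: 0.41
```

Run:
```python
from h import *
o=st();print(yawdeg());p,q=to(.5455,-.2253,.20,.53);to(.5455,-.2253,.05,.53,p,q)
T=grab("top");np.save("T12.npy",T,allow_pickle=True)
```

```text
t 25.15 p [ 0.5288 -0.3705  0.2387] q [7.749e-01 6.321e-01 1.000e-04 9.000e-04] F [ 0.49 -0.84 -1.79] w 0.41
-11.59675552075218
d [ 0.1456 -0.0129  0.0386] rot [ 0.0015  0.0012 -0.2117]
d [0.   0.   0.15] rot [0. 0. 0.]
```

Request:
{"method": "carry_out", "body": {
  "plan": [
    {"x":0.035,"y":-0.003,"z":0.01,"rx":0.001,"ry":0.001,"rz":-0.05},
    {"x":0.075,"y":-0.007,"z":0.02,"rx":0.001,"ry":0.001,"rz":-0.1},
    {"x":0.115,"y":-0.01,"z":0.03,"rx":0.001,"ry":0.001,"rz":-0.16},
    {"x":0.1455,"y":-0.0128,"z":0.04,"rx":0.001,"ry":0.001,"rz":-0.212},
    {"x":0.1455,"y":-0.0128,"z":0.06,"rx":0.001,"ry":0.001,"rz":-0.212}
  ]
}}

```text
time_s: 25.7
tool_pos: [0.5457, -0.2218, 0.1767]
orientation: [0.702, 0.712, 0.0, -0.001]
contact_force: [0.1, -0.2, -0.4]
width: 0.411
```

Run:
```python
from h import *
o=st();print(yawdeg());to(.5457,-.2254,.05,.53)
```

```text
t 25.7 p [ 0.5457 -0.2218  0.1767] q [ 7.018e-01  7.123e-01  2.000e-04 -8.000e-04] F [ 0.05 -0.24 -0.38] w 0.411
0.8526580272268026
d [-0.0038  0.      0.1267] rot [-0.0008 -0.0015  0.0056]
```

Request:
{"method": "carry_out", "body": {
  "plan": [
    {"x":-0.0037,"y":0,"z":0.03,"rx":-0.001,"ry":-0.001,"rz":0.005},
    {"x":-0.0037,"y":0,"z":0.07,"rx":-0.001,"ry":-0.001,"rz":0.005},
    {"x":-0.0037,"y":0,"z":0.11,"rx":-0.001,"ry":-0.001,"rz":0.005},
    {"x":-0.0037,"y":0,"z":0.127,"rx":-0.001,"ry":-0.001,"rz":0.005},
    {"x":-0.0037,"y":0,"z":0.127,"rx":-0.001,"ry":-0.001,"rz":0.005}
  ]
}}

```text
time_s: 26.2
tool_pos: [0.5437, -0.2244, 0.046]
orientation: [0.704, 0.711, -0.001, -0.003]
contact_force: [-0.3, 0.2, -0.7]
width: 0.415
```

Run:
```python
from h import *
o=st();print(yawdeg());to(.5457,-.2254,.04,.53)
```

```text
t 26.2 p [ 0.5437 -0.2244  0.046 ] q [ 0.7036  0.7106 -0.0008 -0.0032] F [-0.26  0.15 -0.71] w 0.415
0.5629144080347196
d [-0.0011  0.002   0.006 ] rot [-0.0057 -0.0034  0.0006]
```

Request:
{"method": "carry_out", "body": {
  "plan": [
    {"x":-0.001,"y":0.002,"z":-0.002,"rx":-0.005,"ry":-0.003,"rz":0},
    {"x":-0.001,"y":0.002,"z":0.0,"rx":-0.005,"ry":-0.003,"rz":0},
    {"x":-0.001,"y":0.002,"z":0.003,"rx":-0.005,"ry":-0.003,"rz":0},
    {"x":-0.001,"y":0.002,"z":0.005,"rx":-0.005,"ry":-0.003,"rz":0}
  ]
}}

```text
time_s: 26.6
tool_pos: [0.5459, -0.2254, 0.0414]
orientation: [0.704, 0.711, 0.0, 0.0]
contact_force: [-0.0, -0.0, -0.9]
width: 0.411
```

Run:
```python
from h import *
o=st();print(yawdeg());to(.5457,-.2254,.037,.53)
```

```text
t 26.6 p [ 0.5459 -0.2254  0.0414] q [0.7036 0.7106 0.     0.    ] F [-0.   -0.01 -0.91] w 0.411
0.5617669197896197
d [ 0.     -0.0002  0.0044] rot [ 0.0001 -0.      0.0006]
```

Request:
{"method": "carry_out", "body": {
  "plan": [
    {"x":0,"y":0,"z":0.001,"rx":0,"ry":0,"rz":0},
    {"x":0,"y":0,"z":0.002,"rx":0,"ry":0,"rz":0},
    {"x":0,"y":0,"z":0.003,"rx":0,"ry":0,"rz":0},
    {"x":0,"y":0,"z":0.004,"rx":0,"ry":0,"rz":0},
    {"x":0,"y":0,"z":0.004,"rx":0,"ry":0,"rz":0}
  ]
}}

```text
time_s: 27.1
tool_pos: [0.546, -0.2254, 0.0375]
orientation: [0.704, 0.711, 0.0, 0.0]
contact_force: [-1.5, 0.4, 1.4]
width: 0.41
```

Request:
{"method": "carry_out", "body": {
  "plan": [
    {"x":0,"y":0,"z":0.0005,"rx":0,"ry":0,"rz":0},
    {"x":0,"y":0,"z":0.001,"rx":0,"ry":0,"rz":0},
    {"x":0,"y":0,"z":0.001,"rx":0,"ry":0,"rz":0}
  ]
}}

```text
time_s: 27.4
tool_pos: [0.5459, -0.2254, 0.0366]
orientation: [0.704, 0.711, 0.0, 0.0]
contact_force: [-1.5, 1.2, 2.2]
width: 0.409
```

On the desk with the spring just loaded; release and lift straight up.

Request:
{"method": "carry_out", "body": {
  "plan": [
    {"x":0,"y":0,"z":0,"rx":0,"ry":0,"rz":0},
    {"x":0,"y":0,"z":0,"rx":0,"ry":0,"rz":0},
    {"x":0,"y":0,"z":0,"rx":0,"ry":0,"rz":0},
    {"x":0,"y":0,"z":0,"rx":0,"ry":0,"rz":0}
  ],
  "grip": 0.4
}}

```text
time_s: 27.8
tool_pos: [0.5459, -0.2254, 0.0365]
orientation: [0.704, 0.711, 0.0, 0.0]
contact_force: [-0.0, -0.6, -0.2]
width: 0.698
```

Request:
{"method": "carry_out", "body": {
  "plan": [
    {"x":0,"y":0,"z":-0.02,"rx":0,"ry":0,"rz":0},
    {"x":0,"y":0,"z":-0.06,"rx":0,"ry":0,"rz":0},
    {"x":0,"y":0,"z":-0.1,"rx":0,"ry":0,"rz":0},
    {"x":0,"y":0,"z":-0.14,"rx":0,"ry":0,"rz":0},
    {"x":0,"y":0,"z":-0.17,"rx":0,"ry":0,"rz":0}
  ]
}}

```text
time_s: 28.3
tool_pos: [0.5461, -0.2255, 0.2094]
orientation: [0.704, 0.711, 0.0, 0.001]
contact_force: [0.4, 0.1, -0.9]
width: 0.699
```

Request:
{"method": "carry_out", "body": {
  "plan": [
    {"x":0.05,"y":-0.02,"z":0,"rx":0,"ry":0,"rz":0},
    {"x":0.1,"y":-0.04,"z":0,"rx":0,"ry":0,"rz":0},
    {"x":0.15,"y":-0.06,"z":0,"rx":0,"ry":0,"rz":0},
    {"x":0.19,"y":-0.08,"z":0,"rx":0,"ry":0,"rz":0},
    {"x":0.2,"y":-0.08,"z":0,"rx":0,"ry":0,"rz":0}
  ]
}}

```text
time_s: 28.8
tool_pos: [0.4623, -0.0235, 0.2092]
orientation: [0.703, 0.711, 0.001, 0.001]
contact_force: [0.3, 0.6, 0.2]
width: 0.701
```

Run:
```python
from h import *
st();T0=np.load("T.npy",allow_pickle=True).item();T=grab("top");S=grab("side")
S0=np.load("S.npy",allow_pickle=True).item()
def dark(T):
    t=T["img"].astype(int);m=(t.max(2)<60).astype(np.uint8);w=np.zeros_like(m);w[225:262,326:362]=1;m*=w
    cs,_=cv2.findContours(m,cv2.RETR_EXTERNAL,cv2.CHAIN_APPROX_NONE);c=max(cs,key=len)
    P=np.array([onz(T,a,b,.075)[:2] for a,b in c[:,0]])*1000;print(cv2.minAreaRect(P.astype(np.float32)))
dark(T0);dark(T)
# label/panels and stamp mark
u,v=proj(T,(.528,-.3695,.14)).round().astype(int)
print(T["img"].max(2)[v-10:v+11:2,u-28:u+29:2])
# changed regions against the start
for n,A,B in(("top",T0,T),("side",S0,S)):
    d=cv2.absdiff(A["img"],B["img"]).max(2);m=cv2.morphologyEx((d>40).astype(np.uint8),cv2.MORPH_OPEN,np.ones((3,3)))
    k,L,s,c=cv2.connectedComponentsWithStats(m);print(n,[x.tolist() for x in s[1:] if x[4]>25])
def tw(T,box,lo,hi):
    pass
t=T["img"].astype(int)
for n,(a,b,c,e) in dict(eraser=(310,228,328,252),tweez=(349,212,362,272)).items():
    print(n,np.abs(T0["img"][b:e,a:c].astype(int)-t[b:e,a:c]).max(2).mean())
```

```text
t 28.8 p [ 0.4623 -0.0235  0.2092] q [7.028e-01 7.114e-01 6.000e-04 1.200e-03] F [0.27 0.63 0.17] w 0.701
((545.294921875, -223.3394012451172), (33.451602935791016, 42.176414489746094), 0.6422854065895081)
((545.2943725585938, -223.32493591308594), (33.450618743896484, 42.16953659057617), 0.6423097848892212)
[[ 46  68 163 139 140 136 206 188 219 218 218 219 218 216 219 217 209 204
  190 177 184 197 188 140 137 132 157 199 206]
 [ 41  97 159 138 140 137 199 186 219 218 217 218 218 219 217 218 219 219
  218 220 213 199 209 161 131 130 118 183 209]
 [ 37 107 158 137 139 153 205 202 219 218 218 217 217 216 218 217 218 218
  217 217 219 212 207 154 133 134  98 177 215]
 [ 35 155 144 140 139 165 209 209 218 216 217 217 216 216 217 216 215 218
  218 217 220 192 203 140 132 130 112 196 216]
 [ 49 181 138 141 141 187 187 216 218 218 218 217 218 217 217 216 215 218
  218 217 220 176 210 131 132 131 114 211 214]
 [ 77 167 143 140 139 205 174 220 217 217 216 217 217 217 218 217 218 217
  217 219 218 185 187 130 132 121 134 209 214]
 [ 98 154 139 139 142 206 189 218 218 216 217 218 218 215 215 21
[... 332 characters left out ...]
 186 207 212 217 217 216 215 217 218 218
  217 220 175 208 132 132 131 115 191 214 213]
 [115 117 109 134 177 170 143 169 172 182 200 192 177 189 206 210 215 219
  219 219 188 197 130 129 120 111 208 214 212]]
top [[254, 212, 51, 34, 1302], [193, 219, 11, 27, 189], [231, 223, 13, 29, 288], [364, 233, 13, 26, 212], [381, 233, 11, 29, 146], [396, 239, 35, 29, 778], [126, 242, 117, 121, 4574], [429, 243, 12, 28, 219], [156, 366, 13, 13, 82], [106, 379, 91, 21, 688]]
side [[379, 0, 144, 51, 3875], [347, 56, 95, 96, 3989], [599, 120, 29, 77, 1186], [348, 164, 26, 12, 239], [316, 212, 38, 37, 981], [313, 250, 85, 59, 2745], [576, 282, 64, 52, 1575]]
eraser 6.231481481481482
tweez 7.517948717948718
```

Run:
```python
from h import *
T9=np.load("T9.npy",allow_pickle=True).item();T=grab("top")
A=cv2.cvtColor(T9["img"],cv2.COLOR_RGB2GRAY)[225:290,380:450].astype(np.float32);B=cv2.cvtColor(T["img"],cv2.COLOR_RGB2GRAY)[225:290,380:450].astype(np.float32)
print("column shift px before/after stamping",cv2.phaseCorrelate(A,B,cv2.createHanningWindow(A.shape[::-1],cv2.CV_32F)))
panel(T,(.528,-.3695,.14),.140,(0,0,196),(180,40,255),24)
print(r.hand_in())
```

```text
column shift px before/after stamping ((0.127810293088217, -0.11590011385127497), 0.4838354970202034)
c 0.5291 -0.3683 yaw -11.38 size 42.5 54.6 area 603 px [414. 252.]
the job is handed in; nothing more can be done
None
```

The stack is built in the order asked, the label has been stamped, and the stamp is back where it stood. I handed the job in at about 29 s of the 72 s limit.

- **Stacking:** Both flat cases touched down at the height expected for a seated foot. In wrist views the deep, plain and labelled lids agreed within about 1 mm and 0.2°, at roughly (0.528, -0.370) and yaw -11.6°. The bottom case showed no measurable shift.
- **Set-down force:** The labelled case went down with about 6 N. The plain case was set down harder than I intended, at about 17 N.
- **Stamping:** I pressed at the label's middle until the force jumped to 28 N after about 12 mm of travel, which is the hood's stop. During the press the tool drifted about 1 mm sideways and tilted about 0.3°. I then lifted the stamp straight off. The column moved 0.2 px or less between the top pictures before and after stamping.
- **Stamp and surroundings:** In the top view the stamp's position matches the starting picture to within 0.1 mm. The before-and-after pictures show no change at the eraser, tweezers or other bystanders.
- **Weak points:** No ink impression shows in the final top picture, so the press is confirmed only by force and travel. My two estimates of how the stamp sat in the grip disagreed by about 3 mm along its y. I used the middle, so the mark could be off centre by about 1.5 mm. The top camera places the label about 1.5 mm from where the wrist camera does, which is within the calibration error.

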